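# Put away lanterns and spare glass globes

## Task

Lift the lid of the grey case right back until it rests on its stop and leave it open, then stand each spare glass globe on the bench upright in a foam nest of its own inside the case, and hang each work lantern by its bail on a hook of its own on the wooden rack. Handle everything gently: the globes crack if squeezed with a grip of more than about 10 N or dropped into the case, and the lanterns must not be banged against the rack. There may be two or three globes and one or two lanterns; leave the other things on the bench where they are.

Things in the scene. Friction and masses are not known exactly. Their poses are not given: they have to be found in the camera images.
- case: Open-topped grey plastic storage case, 175 x 306 x 105 mm (x, y, height), fixed to the bench; walls and floor 6 mm. Origin: centre of its underside; x points from its handle side to its hinge side, z up. Inside, a 22 mm high black foam frame leaves three nests, each 80 x 80 mm, in a row along y.
- lid (a joint): Hinge of the case's lid in rad: 0 shut, 1.75 fully open on its stop (leaning 10 degrees back past upright). The lid has no catch and weighs 0.25 kg; let go below about 1.5 it falls shut slowly, beyond about 1.65 it falls open onto the stop by itself.
- lid_handle (a point): Middle of the lid's steel bar handle: a round bar of 11 mm diameter and 110 mm long parallel to the case's y, standing 35 mm off the front edge of the lid (two posts, 50 mm either side of the middle). It turns freely enough within a light grip. Lid shut: 109 mm above the bench, 35 mm in front of the case.
- lid_hinge (a point): Middle of the lid's hinge line (along the case's y), on the far upper edge of the case, 105 mm above the bench. The handle moves on a circle of 210 mm radius about it; the lid is an 8 mm plate, 175 x 306 mm.
- rack: Wooden rack fixed to the bench, with a cross bar 300 mm wide (16 mm thick, 232 to 268 mm above the bench) on two posts and two steel hooks that point along the rack's -x, 80 mm either side of its middle. The face of the cross bar is at x = +135 mm of its frame; origin at bench level.
- hook0 (a point): Hook on the -y side of the rack: this point is the place for a bail, on top of the hook's shaft, 254 mm above the bench; axes as the rack's. The shaft is a round bar of 8 mm diameter along x; it reaches 60 mm from this point to the cross bar (+x) and 48 mm to the other side (-x), where the end turns up to 20 mm above this point (56 mm towards -x).
- hook1 (a point): Hook on the +y side of the rack: this point is the place for a bail, on top of the hook's shaft, 254 mm above the bench; axes as the rack's. The shaft is a round bar of 8 mm diameter along x; it reaches 60 mm from this point to the cross bar (+x) and 48 mm to the other side (-x), where the end turns up to 20 mm above this point (56 mm towards -x).
- lantern0: Work lantern standing on the bench (may be absent): dark metal foot and cap of 72 mm diameter with frosted glass between, 111 mm high without its bail, about 0.28 kg. Origin: centre of its underside, z up. A rigid upright bail of 7 mm wire stands over it in its own y-z plane, 123 mm wide outside, topped by a wooden bar. Carry it by the bar.
- bail0 (a point): Middle of lantern0's wooden bail bar, 175 mm above its underside: bar 12 x 128 x 12 mm along the lantern's y. The free opening beneath the bar is 58 mm high and about 109 mm wide in its upper part.
- lantern1: Work lantern standing on the bench (may be absent): dark metal foot and cap of 72 mm diameter with frosted glass between, 111 mm high without its bail, about 0.28 kg. Origin: centre of its underside, z up. A rigid upright bail of 7 mm wire stands over it in its own y-z plane, 123 mm wide outside, topped by a wooden bar. Carry it by the bar.
- bail1 (a point): Middle of lantern1's wooden bail bar, 175 mm above its underside: bar 12 x 128 x 12 mm along the lantern's y. The free opening beneath the bar is 58 mm high and about 109 mm wide in its upper part.
- nest0 (a point): Middle of the floor of nest 0 (-y end) of the case, 6 mm above the bench; axes as the case's. Nests are 88 mm apart; the middle of an end nest is 59 mm from the side wall, the front wall is 66 mm and the hinge line 102 mm from the middles.
- globe0: Spare frosted glass globe (may be absent), standing mouth down: 52 mm diameter up to 60 mm height, domed above, 88 mm high, about 130 g, most of it in the 12 mm high metal collar (54 mm diameter) at the foot. Origin: centre of its underside, z up. The sides are smooth; 5 to 8 N of grip carry it.
- nest1 (a point): Middle of the floor of nest 1 (middle) of the case, 6 mm above the bench; axes as the case's. Nests are 88 mm apart; the middle of an end nest is 59 mm from the side wall, the front wall is 66 mm and the hinge line 102 mm from the middles.
- globe1: Spare frosted glass globe (may be absent), standing mouth down: 52 mm diameter up to 60 mm height, domed above, 88 mm high, about 130 g, most of it in the 12 mm high metal collar (54 mm diameter) at the foot. Origin: centre of its underside, z up. The sides are smooth; 5 to 8 N of grip carry it.
- nest2 (a point): Middle of the floor of nest 2 (+y end) of the case, 6 mm above the bench; axes as the case's. Nests are 88 mm apart; the middle of an end nest is 59 mm from the side wall, the front wall is 66 mm and the hinge line 102 mm from the middles.
- globe2: Spare frosted glass globe (may be absent), standing mouth down: 52 mm diameter up to 60 mm height, domed above, 88 mm high, about 130 g, most of it in the 12 mm high metal collar (54 mm diameter) at the foot. Origin: centre of its underside, z up. The sides are smooth; 5 to 8 N of grip carry it.
- tin: Closed steel tin 85 x 60 x 40 mm, on the bench by the rack; origin: centre of its underside. Not part of the job; leave it where it is.
- wrench: Steel wrench lying on the bench. Not part of the job; leave it where it is.
- screwdriver: Screwdriver lying on the bench. Not part of the job; leave it where it is.
- hammer: Hammer lying on the bench. Not part of the job; leave it where it is.
- tape: Roll of black tape, 80 mm diameter, 24 mm high, lying flat. Not part of the job; leave it where it is.
- spray: Spray can, 60 mm diameter, 150 mm high, standing. Not part of the job; leave it where it is.
- oil: Blue bottle, 64 mm diameter, 140 mm high, standing. Not part of the job; leave it where it is.
Not all that is in view belongs to the job. Leave any blue look-alike of the lantern0 alone. What is shaped like the globe0 but turquoise is not meant.

How it is judged (in metres and radians):
On the way:
1. the lid is open and rests on its stop (value of joint lid above 1.69 rad), for 0.3 s.
At the end, for the whole second after the job is handed in: lid at 1.69 rad or more; every globe present upright (0.15 rad) and still on a nest floor, within 30 mm of its middle; every lantern present hangs still and plumb (0.35 rad) on its own hook, bail bar resting on the shaft, its middle within 50 mm along and 45 mm across of the hook's place (value of joint lid above 1.69 rad and (horizontal distance between globe0 and nest0 below 0.03 m or horizontal distance between globe0 and nest1 below 0.03 m or horizontal distance between globe0 and nest2 below 0.03 m) and height (world z) of each of globe0, globe1, globe2 below 0.016 m and angle between each of globe0, globe1, globe2's own z axis and vertical below 0.15 rad and linear speed of each of globe0, globe1, globe2 below 0.03 m/s and (horizontal distance between globe1 and nest0 below 0.03 m or horizontal distance between globe1 and nest1 below 0.03 m or horizontal distance between globe1 and nest2 below 0.03 m) and (horizontal distance between globe2 and nest0 below 0.03 m or horizontal distance between globe2 and nest1 below 0.03 m or horizontal distance between globe2 and nest2 below 0.03 m) and ((x of bail0 in the frame of hook0 between -0.05 and 0.05 m and y of bail0 in the frame of hook0 between -0.045 and 0.045 m and z of bail0 in the frame of hook0 between -0.004 and 0.02 m) or (x of bail0 in the frame of hook1 between -0.05 and 0.05 m and y of bail0 in the frame of hook1 between -0.045 and 0.045 m and z of bail0 in the frame of hook1 between -0.004 and 0.02 m)) and height (world z) of each of lantern0, lantern1 above 0.05 m and angle between each of lantern0, lantern1's own z axis and vertical below 0.35 rad and linear speed of each of lantern0, lantern1 below 0.1 m/s and ((x of bail1 in the frame of hook0 between -0.05 and 0.05 m and y of bail1 in the frame of hook0 between -0.045 and 0.045 m and z of bail1 in the frame of hook0 between -0.004 and 0.02 m) or (x of bail1 in the frame of hook1 between -0.05 and 0.05 m and y of bail1 in the frame of hook1 between -0.045 and 0.045 m and z of bail1 in the frame of hook1 between -0.004 and 0.02 m)) and horizontal distance between lantern0 and lantern1 above 0.1 m); the robot touches nothing.
It fails at once if a globe is squeezed too hard (over 24 N, the sum over both fingers) (contact force between the fingers and globe0 above 24 N or contact force between the fingers and globe1 above 24 N or contact force between the fingers and globe2 above 24 N).
It fails at once if a globe is dropped or pushed hard into the case (over 20 N) (contact force between any of globe0, globe1, globe2 and case above 20 N).
It fails at once if a lantern is banged against the rack (over 35 N) (contact force between any of lantern0, lantern1 and rack above 35 N).
It fails at once if another thing on the bench is moved more than 40 mm (distance of any of tin, wrench, screwdriver, hammer, tape, spray, oil from where it was at the start of the episode above 0.04 m).
Of globe0, globe1, globe2 only 2 to 3 are there at a start; the rules pass over those that are not, and their reading is None.
Of lantern0, lantern1 only 1 to 2 are there at a start; the rules pass over those that are not, and their reading is None.
At some moment in a run one of globe0, globe1, globe2 may be knocked a few centimetres aside while the robot is not near it.
It also fails if it takes over 210 s, if anything falls off the work surface, if the arm or the gripper's body presses on something with over 40 N, if the wrist force passes 120 N, or if a joint passes its speed limit or range.

## Robot

A 6-joint arm with a two-finger parallel gripper is mounted at the origin on the work surface. World frame = base frame: x ahead of the robot, y to its left, z up, the work surface at z = 0. Lengths are in mm, angles in rad, forces in N, time in s.
With the tool pointing down it reaches from about 300 to 775 mm from the base axis. Payload 14.6 kg.
Tool frame: the origin (TCP) lies midway between the tips of the shut fingers; the grasp point (between the pads) lies 19 mm behind it (manip.grasp_offset is the distance from the TCP to the grasp point, in mm); z points along the fingers, y is the line along which they close (so a half turn about z gives the same grasp; the last joint's range is limited). The gripper opens to 94 mm and grips with 3 to 60 N. Pads are 16 mm wide; open, the fingers measure 119 mm over their backs; the gripper's body (75 mm by 177 mm) begins 78 mm behind the grasp point.
Start: joints at [-1.301, 0.3, 1.521, -0, 1.321, -0.067], TCP at [181.75, -519.091, 177.446] pointing down, gripper open.
Joint ranges: [-3.03, 3.03], [-0.79, 2.21], [0.23, 2.52], [-1.04, 4.18], [0, 3.07], [-2.55, 2.55]. Speed limits (rad/s): [2.22, 2.22, 2.57, 3.14, 3.14, 3.14].

## Interface

Orientations are given as [roll, pitch, yaw] about the fixed x, y, z axes, in that order (R = Rz(yaw) Ry(pitch) Rx(roll)).
In Python, from cell import manip, viewer gives the robot as it stands. The module is installed in compiled form; this text tells all that it offers.
- The arm moves only by the tool move_arm, never from a script. Its argument "moves" is a list of rows, each a list of 4 numbers: the shift along the tool's x, y, z in m, then the turn about the tool's z in rad. A call has 1 to 12 rows; each row is the pose to reach, as a shift and turn from the pose commanded when the call began, along the tool's axes at that moment; what a row does not reach only later rows make up. A row lasts 1/10 s, in which the tool goes at most 50 mm and 8.59 degrees, less where a joint would pass 70% of its speed; a pose out of reach is approached as far as the arm can. A call with a gripper value outside its range is refused whole. "jaw" is the finger opening in m, from 0 to 0.094, set as the call begins (left out, the last holds). The fingers move at their own pace and stop on an object; "squeeze" is the grip in N (left out, the last holds). Time passes only in rows, so rows that repeat a pose let the fingers close. It gives the time, the measured TCP pose, the force, the opening and the grip force at its end, in the units of the state.
- manip.read_state(): the state, without advancing time (a new reading comes with each control period).
- viewer.camera(name): name is "scene" or "top"; returns a dict with "frame" (420x560x3 uint8, blue, green, red), "z_map" (420x560 float32, mm along the optical axis (not along the pixel's ray), 0 where there is no reading), "fx", "fy", "cx", "cy" (pixels), "origin" and "orientation" of the camera in the world. Camera axes: x right, y down, z forward; pixel columns grow to the right and rows downward; lengths in mm; the calibration is good to about 2 mm. A picture is of the moment at which its call begins.
- manip.sign_off(): hands the job in; it is judged then, once.
The state is a dict: "clock": time; "joints": joint angles; "qd": joint speeds; "effort": joint torques, N m; "eef_pos": TCP position; "eef_rot": TCP orientation; "wrist_force": force on the tool from outside, world axes, zero at the start; "moment": the same for the moment, N m; "finger_gap": finger opening in mm; "finger_force": force on a finger pad.
Only numpy, scipy, OpenCV 4.12 (cv2) and the standard library are available. Lean on these libraries where they do the work, as an engineer would, in place of code of your own. Each camera call takes 0.05 s, during which the arm holds its last target. There are 200 camera calls.

## Working session

There is one attempt and no reset: what is moved stays moved. The work goes in short steps, Python scripts to look and compute and a tool call to move; the robot and the scene stay as the last step left them, time stands still between calls to the robot, and variables do not carry over. Pictures are saved under pics/ and viewed, at most 14 in all, crops included, and the job is handed in when it is done.

Besides the shell and the picture viewer there is one more tool, called after "Call:" as a command line: name --pt "numbers of a row" for each row, then --argument value for the rest. move_arm: Moves the arm, as the interface text tells. Its arguments: {"type":"object","properties":{"moves":{"type":"array"},"jaw":{"type":"number"},"squeeze":{"type":"number"}},"required":["moves"]}

```bash
mkdir -p pics
cat > h.py <<'E'
import numpy as np, cv2
from cell import manip, viewer
from scipy.spatial.transform import Rotation as R
def cam(n):
    c=viewer.camera(n); return c
def rot(o):
    o=np.array(o,float)
    if o.shape==(3,3): return o
    if o.size==4: return R.from_quat(o).as_matrix()
    return R.from_euler('xyz',o).as_matrix()
def pts(c):
    z=c['z_map'].astype(float); v,u=np.indices(z.shape)
    p=np.stack([(u-c['cx'])/c['fx']*z,(v-c['cy'])/c['fy']*z,z],-1)
    w=p@rot(c['orientation']).T+np.array(c['origin']); w[z==0]=np.nan
    return w
E
python3 - <<'E'
from h import *
for n in('scene','top'):
    c=cam(n); cv2.imwrite(f'pics/{n}0.png',c['frame'])
    print(n,c['origin'],c['orientation'],c['fx'],c['cx'],c['cy'])
    np.savez(f'{n}0.npz',w=pts(c),f=c['frame'])
print(manip.read_state(), manip.grasp_offset)
E
```

```text
scene [ 952.85081018 -567.18843391 1354.2412038 ] [-2.59952105 -0.00459084  0.67428503] 443.2749863761187 276.5522098360537 208.14272442365308
top [ 366.25535663   -3.41372624 1694.64829636] [-3.03562226  0.0087983  -1.54712365] 541.7343481307155 278.0848419174442 212.79667477900304
{'clock': 0.1, 'joints': array([-1.30062518e+00,  3.00435027e-01,  1.52150263e+00, -4.08612915e-06,
        1.32068510e+00, -6.65886420e-02]), 'qd': array([-0.00047017, -0.00213182, -0.00231905,  0.00058832,  0.00174111,
       -0.00046602]), 'effort': array([ 4.76703008e-04, -5.32640076e+01, -3.53286874e+01,  7.09053339e-02,
        2.34634493e-02, -6.70836562e-05]), 'eef_pos': array([ 181.67079664, -518.86021065,  176.93931538]), 'eef_rot': array([-3.14056458e+00, -6.45929446e-05,  3.36760772e-01]), 'wrist_force': array([-0.14749285, -0.67988304,  0.17213165]), 'moment': array([ 0.019531  , -0.00284392,  0.0418516 ]), 'finger_force': 0.0, 'finger_gap': 94.21578254078494} 18.8
```

View pics/top0.png

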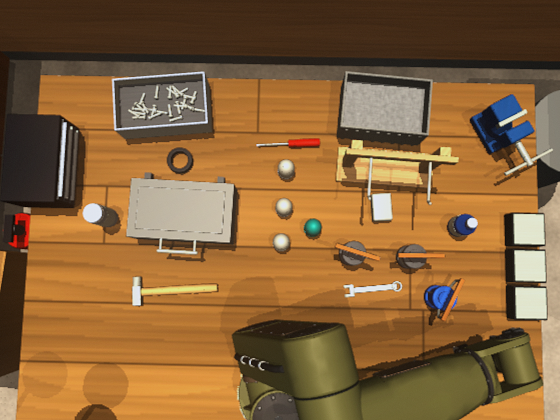

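View pics/scene0.png

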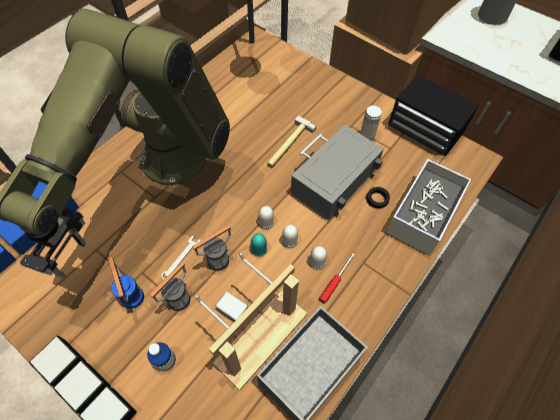

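Top view (image up = +x, left = +y): the white globes are at (286,168), (284,206) and (281,243), and the turquoise one at (313,228) is not meant. Dark lanterns stand at (353,253) and (413,257); the one at (440,298) is the blue look-alike. The case is at (182,210) with its handle at (178,247), the rack is at (395,160), and the tin lies under hook0. The scene view shows the same things: globes at (266,216), (289,235) and (318,257), dark lanterns at (216,255) and (176,294).

```bash
cat >> h.py <<'E'
def grid(ws,fs):
    return np.concatenate([w.reshape(-1,3) for w in ws]), np.concatenate([f.reshape(-1,3) for f in fs])
def dome(w,f,x,y,r=38):
    # fit axis xy of globe from both views: least squares circle on wall points / dome
    from scipy.optimize import least_squares
    m=(np.hypot(w[:,0]-x,w[:,1]-y)<r)&(w[:,2]>16)&(w[:,2]<110)
    p=w[m]; top=np.nanpercentile(p[:,2],98)
    q=p[(p[:,2]<58)]
    s=least_squares(lambda a:np.hypot(q[:,0]-a[0],q[:,1]-a[1])-26,[x,y],loss='soft_l1',f_scale=2).x if len(q)>10 else None
    t=p[p[:,2]>top-8][:,:2].mean(0)
    return s,t,top,len(q)
E
python3 - <<'E'
from h import *
a=np.load('top0.npz');b=np.load('scene0.npz')
print('pix top', {k:a['w'][k[1],k[0]].round() for k in [(286,168),(284,206),(281,243),(313,228),(353,253),(413,257),(178,247),(182,210),(440,298)]})
print('pix scene', {k:b['w'][k[1],k[0]].round() for k in [(266,214),(289,233),(318,254),(259,243),(216,250),(176,290)]})
w,f=grid([a['w'],b['w']],[a['f'],b['f']])
for u,v in [(286,168),(284,206),(281,243),(313,228)]:
    x,y,_=a['w'][v,u]
    for nm,W in(('both',w),('top',a['w'].reshape(-1,3)),('sc',b['w'].reshape(-1,3))): print((u,v),nm,dome(W,f,x,y))
# case lid: points z 95-112
wt=a['w'];
for nm,W in(('top',a['w'].reshape(-1,3)),('sc',b['w'].reshape(-1,3))):
    m=(W[:,2]>97)&(W[:,2]<125)&(W[:,0]>280)&(W[:,0]<680)&(W[:,1]>80)&(W[:,1]<480)
    q=W[m]; r=cv2.minAreaRect(q[:,:2].astype(np.float32)); print('lid',nm,r,np.median(q[:,2]),len(q))
    # bails: z 160-190
    m=(W[:,2]>163)&(W[:,2]<195)&(W[:,0]<430)&(W[:,0]>100)&(W[:,1]<-100)&(W[:,1]>-600)&(np.hypot(W[:,0]-181,W[:,1]+519)>60)
    q=W[m]; 
    lab=cv2.partition(q.astype(np.float32).tolist()) if 0 else None
    from scipy.cluster.hierarchy import fcluster,linkage
    L=fcluster(linkage(q,'single'),15,'distance')
    for i in set(L):
        if (L==i).sum()>15: print('bail',nm,cv2.minAreaRect(q[L==i][:,:2].astype(np.float32)),q[L==i][:,2].mean(),q[L==i][:,:2].mean(0))
    m=(W[:,2]>225)&(W[:,2]<285)&(W[:,0]>330)&(W[:,0]<750)&(W[:,1]<-50)&(W[:,1]>-600)
    q=W[m]; L=fcluster(linkage(q,'single'),25,'distance')
    for i in set(L):
        if (L==i).sum()>10: print('rack',nm,cv2.minAreaRect(q[L==i][:,:2].astype(np.float32)),np.percentile(q[L==i][:,2],[5,95]),(L==i).sum())
E
```

```text
pix top {(286, 168): array([674.,  -6.,  82.]), (284, 206): array([558.,  -2.,  87.]), (281, 243): array([447.,   4.,  80.]), (313, 228): array([494., -90.,  87.]), (353, 253): array([ 422., -207.,  111.]), (413, 257): array([ 414., -381.,  110.]), (178, 247): array([431., 326.,   3.]), (182, 210): array([535., 296., 119.]), (440, 298): array([ 298., -458.,  113.])}
pix scene {(266, 214): array([467.,  -7.,  86.]), (289, 233): array([570., -15.,  85.]), (318, 254): array([687., -17.,  86.]), (259, 243): array([ 517., -102.,   84.]), (216, 250): array([ 437., -214.,  108.]), (176, 290): array([ 433., -383.,  106.])}
(286, 168) both (array([682.0848272 ,  -4.96804771]), array([681.71084085,  -5.87375763]), np.float64(91.5138417951039), 131)
(286, 168) top (array([682.10534848,  -6.08176755]), array([680.42694653,  -5.80376907]), np.float64(92.07319815671423), 42)
(286, 168) sc (array([682.17053539,  -4.54350244]), array([683.97652334,  -6.70856464]), np.float64(88.03578071889737), 89)
(284, 206) both (array([ 5.62675106e+02, -8.89550967e-02]), array([561.94154198,  -2.2764149 ]), np.fl
[... 1797 characters left out ...]
, (314.9455871582031, 234.60433959960938), 85.8008041381836) 113.37705553501416 3814
bail sc ((299.7973327636719, -472.4586181640625), (12.636054992675781, 130.7395782470703), 63.654991149902344) 178.15832811806044 [ 302.89641012 -473.33480241]
bail sc ((419.5843200683594, -387.1005554199219), (14.858996391296387, 127.55842590332031), 0.508098840713501) 177.7370898012019 [ 421.08992352 -386.74986581]
bail sc ((421.52142333984375, -222.12060546875), (100.6589126586914, 15.329343795776367), 72.51607513427734) 177.9436643244382 [ 418.72560888 -233.88670478]
rack sc ((637.486572265625, -312.10693359375), (299.2021789550781, 164.87754821777344), 86.43586730957031) [237.52810908 268.94646127] 1685
```

```bash
cat > m.py <<'E'
from h import *
from scipy.cluster.hierarchy import fcluster,linkage
a=np.load('top0.npz');b=np.load('scene0.npz')
def sel(W,x0,x1,y0,y1,z0,z1): return W[(W[:,0]>x0)&(W[:,0]<x1)&(W[:,1]>y0)&(W[:,1]<y1)&(W[:,2]>z0)&(W[:,2]<z1)]
def rect(q): return [np.round(v,2) for v in cv2.minAreaRect(q[:,:2].astype(np.float32))]
for nm,A in(('top',a),('sc',b)):
    W=A['w'].reshape(-1,3)
    q=sel(W,440,650,100,480,108,125); print(nm,'lid',rect(q),np.median(q,0).round(1))
    # trimmed edges: per-y min/max x
    q=sel(W,380,434,200,400,95,130); print('handle',rect(q),np.percentile(q,[2,50,98],axis=0).round(1).tolist())
    bar=q[q[:,0]<np.percentile(q[:,0],60)]; print(' bar line',np.polyfit(bar[:,1],bar[:,0],1), bar[:,1].min(),bar[:,1].max(),len(bar))
    for c in((420,-222),(419,-387)):
        q=sel(W,c[0]-70,c[0]+70,c[1]-75,c[1]+75,168,195); print('bail',rect(q),q[:,2].mean().round(1),len(q))
        q=sel(W,c[0]-60,c[0]+60,c[1]-60,c[1]+60,104,118); print('  cap',cv2.minEnclosingCircle(q[:,:2].astype(np.float32)))
    q=sel(W,640,720,-500,-120,262,280); print('xbar',rect(q),np.polyfit(q[:,1],q[:,0],1))
    q=sel(W,520,665,-480,-130,235,290); L=fcluster(linkage(q,'single'),20,'distance')
    for i in set(L):
        s=q[L==i]
        if len(s)>8: print(' hook',rect(s),np.percentile(s,[1,50,99],axis=0).round().tolist(),np.polyfit(s[:,0],s[:,1],1),len(s))
    q=sel(W,480,640,-400,-220,25,60); print('tin',rect(q),np.median(q[:,2]))
    for y in (0,): pass
E
python3 m.py
python3 - <<'E'
import cv2,numpy as np
a=cv2.imread('pics/top0.png');b=cv2.imread('pics/scene0.png')
x=cv2.resize(a[130:310,260:480],(660,540)[:2]) 
y=cv2.resize(b[190:320,90:350],(800,400))
cv2.imwrite('pics/crop0.png',x)
E
```

```text
top lid [array([531.89, 302.85]), array([307.  , 187.24]), np.float64(87.99)] [536.  301.9 115.2]
handle [array([421.13, 306.81]), array([ 23.51, 118.47]), np.float64(1.12)] [[410.0, 249.9, 107.6], [416.3, 304.3, 114.6], [431.3, 362.6, 122.0]]
 bar line [1.57007241e-02 4.08927076e+02] 247.42353749103734 365.9770041367208 102
bail [array([ 423.63, -210.91]), array([127.85,  12.5 ]), np.float64(73.82)] 181.0 206
  cap ((421.45745849609375, -208.81207275390625), 48.64003372192383)
bail [array([ 418.12, -386.99]), array([ 11.37, 126.46]), np.float64(1.22)] 180.7 210
  cap ((418.5305480957031, -386.68145751953125), 35.49421691894531)
xbar [array([ 681.24, -316.11]), array([297.69,  17.54]), np.float64(86.81)] [5.88427004e-02 6.99348446e+02]
 hook [array([ 611.57, -231.46]), array([  8.28, 104.6 ]), np.float64(86.46)] [[560.0, -238.0, 247.0], [612.0, -231.0, 254.0], [663.0, -226.0, 276.0]] [-6.09882199e-02 -1.93677236e+02] 116
 hook [array([ 607.05, -391.09]), array([  9.07, 115.3 ]), np.float64(86.29)] [[550.0, -397.0, 245.0], [606.0, -391.0, 254.0], [663.0, -384.0, 276.0]] [-6.67452205e-
[... 622 characters left out ...]
]), array([ 14.86, 127.56]), np.float64(0.51)] 177.9 231
  cap ((422.353271484375, -386.54632568359375), 50.10636520385742)
xbar [array([ 682.19, -314.24]), array([297.92,  17.49]), np.float64(86.54)] [6.02543112e-02 7.01519203e+02]
 hook [array([ 607.41, -390.05]), array([  8.31, 114.51]), np.float64(86.8)] [[552.0, -396.0, 247.0], [603.0, -390.0, 252.0], [663.0, -384.0, 274.0]] [-5.63414320e-02 -3.56121857e+02] 151
 hook [array([ 612.59, -230.56]), array([  8.74, 104.6 ]), np.float64(86.77)] [[562.0, -237.0, 246.0], [610.0, -231.0, 252.0], [664.0, -224.0, 273.0]] [-5.56052440e-02 -1.96759131e+02] 122
tin [array([ 571.38, -303.28]), array([84.9 , 60.83]), np.float64(4.18)] 38.12501293465675
```

View pics/crop0.png

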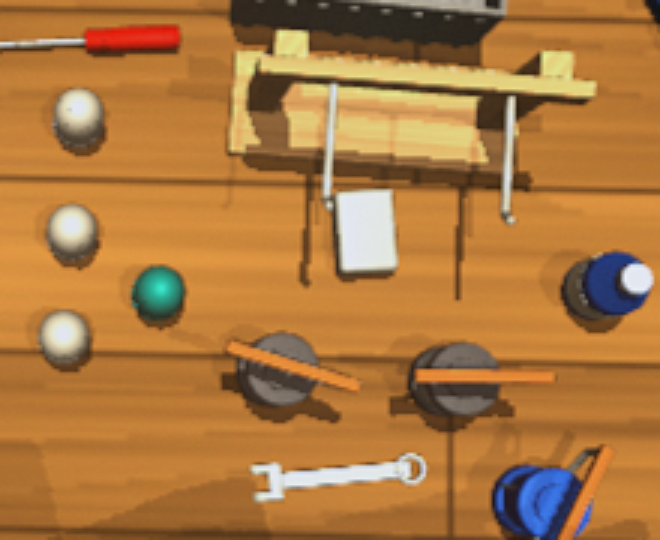

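The crop confirms it: three white globes (the turquoise one at crop (160,290) is left alone) and two dark grey lanterns at (280,368) and (458,380). The blue one at (545,505) is excluded. I'll do the lid first.

```bash
cat >> h.py <<'E'
def plan(*T):
    s=manip.read_state(); p=np.array(s['eef_pos']); M=rot(s['eef_rot']); y0=s['eef_rot'][2]
    print('now',p.round(1),'yaw',round(y0,4),'j',np.round(s['joints'],2),'gap',round(s['finger_gap'],1),'F',round(s['finger_force'],1),np.round(s['wrist_force'],1),'t',round(s['clock'],1))
    for t in T:
        d=M.T@(np.array(t[:3])-p)/1000; y=t[3] if len(t)>3 and t[3] is not None else y0
        dy=(y-y0+np.pi)%(2*np.pi)-np.pi
        print(t,'->',[round(v,3) for v in (*d,-dy)])
E
python3 -c "
from h import *
plan((182,-519,310),(420,-60,310,1.2),(415.5,306.5,200,1.54),(415.5,306.5,98,1.54))"
```

```text
now [ 181.7 -518.9  176.9] yaw 0.3368 j [-1.3   0.3   1.52 -0.    1.32 -0.07] gap 94.2 F 0.0 [-0.1 -0.7  0.2] t 0.1
(182, -519, 310) -> [np.float64(0.0), np.float64(0.0), np.float64(-0.133), np.float64(-0.0)]
(420, -60, 310, 1.2) -> [np.float64(0.377), np.float64(-0.354), np.float64(-0.133), np.float64(-0.863)]
(415.5, 306.5, 200, 1.54) -> [np.float64(0.493), np.float64(-0.702), np.float64(-0.022), np.float64(-1.203)]
(415.5, 306.5, 98, 1.54) -> [np.float64(0.493), np.float64(-0.702), np.float64(0.08), np.float64(-1.203)]
```

Call:
move_arm --pt "0 0 -0.05 0" --pt "0 0 -0.1 0" --pt "0 0 -0.133 0" --pt "0.377 -0.354 -0.133 -0.863" --pt "0.377 -0.354 -0.133 -0.863" --pt "0.377 -0.354 -0.133 -0.863" --pt "0.377 -0.354 -0.133 -0.863" --pt "0.377 -0.354 -0.133 -0.863" --pt "0.377 -0.354 -0.133 -0.863" --pt "0.377 -0.354 -0.133 -0.863" --pt "0.377 -0.354 -0.133 -0.863" --pt "0.377 -0.354 -0.133 -0.863" --jaw 0.04 --squeeze 10

```text
clock: 1.3
eef_pos: [389.9, -117.9, 310.5]
eef_rot: [3.141, 0.0, 1.2]
wrist_force: [0.1, -1.2, -0.0]
finger_gap: 40.1
finger_force: 0.0
```

```bash
python3 -c "
from h import *
plan((415.5,306.5,200,1.54),(415.5,306.5,98,1.54))"
```

```text
now [ 389.9 -117.9  310.5] yaw 1.1997 j [-0.38 -0.1   1.66 -0.    1.59 -0.01] gap 40.1 F 0.0 [ 0.1 -1.2 -0. ] t 1.3
(415.5, 306.5, 200, 1.54) -> [np.float64(0.405), np.float64(-0.13), np.float64(0.11), np.float64(-0.34)]
(415.5, 306.5, 98, 1.54) -> [np.float64(0.405), np.float64(-0.13), np.float64(0.212), np.float64(-0.34)]
```

Call:
move_arm --pt "0.405 -0.13 0.11 -0.34" --pt "0.405 -0.13 0.11 -0.34" --pt "0.405 -0.13 0.11 -0.34" --pt "0.405 -0.13 0.11 -0.34" --pt "0.405 -0.13 0.11 -0.34" --pt "0.405 -0.13 0.11 -0.34" --pt "0.405 -0.13 0.11 -0.34" --pt "0.405 -0.13 0.11 -0.34" --pt "0.405 -0.13 0.11 -0.34" --pt "0.405 -0.13 0.11 -0.34" --pt "0.405 -0.13 0.11 -0.34" --pt "0.405 -0.13 0.11 -0.34"

```text
clock: 2.5
eef_pos: [415.4, 303.9, 200.7]
eef_rot: [3.141, -0.0, 1.539]
wrist_force: [-0.2, 0.7, 0.1]
finger_gap: 40.3
finger_force: 0.0
```

```bash
python3 -c "
from h import *
plan((415.5,306.5,97,1.54))
c=cam('scene');cv2.imwrite('pics/s1.png',cv2.resize(c['frame'][60:270,220:500],(800,600)))
import numpy as np
t=cam('top');W=pts(t).reshape(-1,3)
"
```

```text
now [415.4 303.9 200.7] yaw 1.5391 j [ 0.56  0.2   1.59 -0.    1.35  0.59] gap 40.3 F 0.0 [-0.2  0.7  0.1] t 2.5
(415.5, 306.5, 97, 1.54) -> [np.float64(0.003), np.float64(-0.0), np.float64(0.104), np.float64(-0.001)]
```

View pics/s1.png

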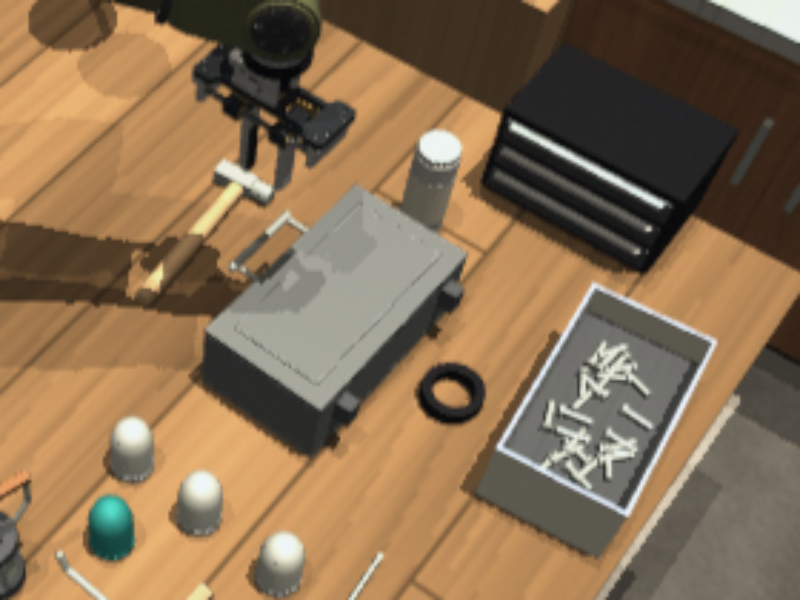

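The gripper at (270,130) is above the handle at (270,245), and the jaws close across the bar. I'll descend and close.

Call:
move_arm --pt "0.003 0 0.04 0" --pt "0.003 0 0.08 0" --pt "0.003 0 0.1 0" --pt "0.003 0 0.108 0" --pt "0.003 0 0.108 0"

```text
clock: 3.1
eef_pos: [415.5, 307.1, 92.5]
eef_rot: [-3.141, 0.0, 1.539]
wrist_force: [-0.7, 0.2, 0.1]
finger_gap: 39.9
finger_force: 0.0
```

Call:
move_arm --pt "0 0 0 0" --pt "0 0 0 0" --pt "0 0 0 0" --pt "0 0 0 0" --pt "0 0 0 0" --pt "0 0 0 0" --jaw 0.0 --squeeze 8

```text
clock: 3.7
eef_pos: [415.4, 307.7, 92.6]
eef_rot: [3.141, -0.0, 1.54]
wrist_force: [-0.0, -0.7, -1.1]
finger_gap: 1.0
finger_force: 0.0
```

```bash
python3 -c "
from h import *
s=manip.read_state();p=s['eef_pos'];plan()
H=np.array([p[0]+210,p[1]-7]) ; z0=p[2]
c=np.array([1,-0.033])
for th in np.linspace(0,1.73,25)[1:]:
    q=210*(1-np.cos(th+.019))-210*(1-np.cos(.019)); print(round(th,2),[round(v/1000,3) for v in (0,q,-(210*(np.sin(th+.019)-np.sin(.019))))])
"
```

```text
now [415.4 307.7  92.6] yaw 1.5398 j [ 0.57  0.32  1.71 -0.    1.12  0.6 ] gap 1.0 F 0.0 [-0.  -0.7 -1.1] t 3.7
0.07 [0.0, np.float64(0.001), np.float64(-0.015)]
0.14 [0.0, np.float64(0.003), np.float64(-0.03)]
0.22 [0.0, np.float64(0.006), np.float64(-0.045)]
0.29 [0.0, np.float64(0.01), np.float64(-0.06)]
0.36 [0.0, np.float64(0.015), np.float64(-0.074)]
0.43 [0.0, np.float64(0.021), np.float64(-0.088)]
0.5 [0.0, np.float64(0.028), np.float64(-0.101)]
0.58 [0.0, np.float64(0.036), np.float64(-0.114)]
0.65 [0.0, np.float64(0.045), np.float64(-0.126)]
0.72 [0.0, np.float64(0.055), np.float64(-0.138)]
0.79 [0.0, np.float64(0.065), np.float64(-0.148)]
0.86 [0.0, np.float64(0.077), np.float64(-0.158)]
0.94 [0.0, np.float64(0.089), np.float64(-0.168)]
1.01 [0.0, np.float64(0.102), np.float64(-0.176)]
1.08 [0.0, np.float64(0.115), np.float64(-0.183)]
1.15 [0.0, np.float64(0.128), np.float64(-0.19)]
1.23 [0.0, np.float64(0.143), np.float64(-0.195)]
1.3 [0.0, np.float64(0.157), np.float64(-0.199)]
1.37 [0.0, np.float64(0.172), np.float64(-0.203)]
1.44 [0.0, np.float64(0.187), np.float64(-0.205)]
1.51 [0.0, np.float64(0.202), np.float64(-0.206)]
1.59 [0.0, np.float64(0.217), np.float64(-0.206)]
1.66 [0.0, np.float64(0.232), np.float64(-0.205)]
1.73 [0.0, np.float64(0.247), np.float64(-0.203)]
```

The fingers shut fully, so they missed the bar. I'll look.

```bash
python3 -c "
from h import *
c=cam('scene');t=cam('top');A=cv2.resize(c['frame'][110:200,270:360],(400,400));B=cv2.resize(t['frame'][205:275,140:210],(400,400))
cv2.imwrite('pics/s2.png',np.hstack([A,B]))
for n,k in(('s',c),('t',t)):
    W=pts(k).reshape(-1,3);
    for y0 in(250,335):
        q=W[(W[:,0]>390)&(W[:,0]<440)&(W[:,1]>y0)&(W[:,1]<y0+28)&(W[:,2]>60)&(W[:,2]<135)]
        h=q[:,2]; print(n,y0,[(x,q[(q[:,0]>=x)&(q[:,0]<x+4),2].round().tolist()[:6]) for x in range(396,436,4)])
"
```

```text
s 250 [(396, []), (400, []), (404, []), (408, []), (412, [113.0, 110.0, 114.0, 112.0, 113.0, 107.0]), (416, [115.0, 116.0, 114.0, 116.0, 116.0, 116.0]), (420, [117.0, 111.0, 114.0, 110.0, 115.0, 112.0]), (424, [108.0]), (428, [112.0, 114.0]), (432, [114.0, 113.0, 106.0])]
s 335 [(396, []), (400, []), (404, []), (408, []), (412, [108.0]), (416, [111.0, 111.0, 112.0, 111.0, 110.0, 113.0]), (420, [115.0, 112.0, 113.0, 104.0]), (424, [117.0, 112.0, 110.0, 111.0, 112.0, 117.0]), (428, [114.0, 112.0]), (432, [110.0, 108.0])]
t 250 [(396, []), (400, []), (404, []), (408, [115.0, 111.0, 112.0, 107.0, 115.0, 121.0]), (412, [116.0, 118.0, 113.0, 119.0, 119.0, 118.0]), (416, [116.0, 113.0, 111.0, 112.0, 114.0, 111.0]), (420, [114.0, 110.0, 110.0]), (424, [119.0, 118.0, 111.0]), (428, [106.0, 109.0, 111.0]), (432, [113.0, 111.0, 112.0])]
t 335 [(396, []), (400, []), (404, []), (408, []), (412, []), (416, []), (420, []), (424, []), (428, []), (432, [])]
```

View pics/s2.png

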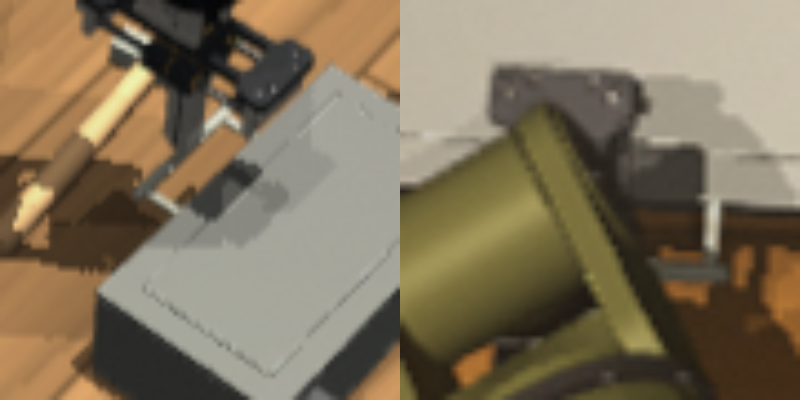

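```bash
python3 -c "
from h import *
c=cam('scene');W=pts(c)
for v in range(130,156,2): print(v,[tuple(np.nan_to_num(W[v,u]).round().astype(int)) for u in range(300,328,3)])
"
```

```text
130 [(np.int64(303), np.int64(404), np.int64(18)), (np.int64(302), np.int64(427), np.int64(-3)), (np.int64(311), np.int64(434), np.int64(-4)), (np.int64(411), np.int64(297), np.int64(191)), (np.int64(437), np.int64(274), np.int64(231)), (np.int64(446), np.int64(279), np.int64(233)), (np.int64(454), np.int64(285), np.int64(233)), (np.int64(360), np.int64(468), np.int64(2)), (np.int64(481), np.int64(277), np.int64(259)), (np.int64(490), np.int64(280), np.int64(263))]
132 [(np.int64(306), np.int64(401), np.int64(11)), (np.int64(307), np.int64(419), np.int64(-5)), (np.int64(319), np.int64(424), np.int64(0)), (np.int64(410), np.int64(300), np.int64(177)), (np.int64(422), np.int64(300), np.int64(186)), (np.int64(428), np.int64(311), np.int64(181)), (np.int64(457), np.int64(280), np.int64(230)), (np.int64(467), np.int64(283), np.int64(235)), (np.int64(484), np.int64(274), np.int64(255)), (np.int64(493), np.int64(276), np.int64(259))]
134 [(np.int64(304), np.int64(404), np.int64(-5)), (np.int64(313), np.int64(412), np.int64(-6)), (np.int64(327), np.int64(412), np.int64(4)), (np.int64(413), n
[... 4291 characters left out ...]
t64(406), np.int64(366), np.int64(-1)), (np.int64(460), np.int64(294), np.int64(112)), (np.int64(467), np.int64(303), np.int64(109)), (np.int64(478), np.int64(304), np.int64(117)), (np.int64(485), np.int64(313), np.int64(113))]
154 [(np.int64(414), np.int64(249), np.int64(108)), (np.int64(423), np.int64(255), np.int64(110)), (np.int64(431), np.int64(261), np.int64(111)), (np.int64(393), np.int64(343), np.int64(-1)), (np.int64(403), np.int64(350), np.int64(-1)), (np.int64(455), np.int64(283), np.int64(108)), (np.int64(466), np.int64(284), np.int64(116)), (np.int64(473), np.int64(294), np.int64(111)), (np.int64(480), np.int64(302), np.int64(109)), (np.int64(490), np.int64(306), np.int64(114))]
```

Call:
move_arm --pt "0 0 -0.04 0" --pt "0 0 -0.06 0" --pt "0 0 -0.06 0" --pt "0 0 -0.06 0"

```text
clock: 4.25
eef_pos: [415.2, 307.5, 152.0]
eef_rot: [-3.141, 0.0, 1.54]
wrist_force: [-0.2, 0.3, -1.3]
finger_gap: 0.5
finger_force: 0.0
```

```bash
python3 -c "
from h import *
plan()
c=cam('scene');W=pts(c);w=W.reshape(-1,3);cv2.imwrite('pics/s3.png',cv2.resize(c['frame'][90:190,260:370],(660,600),interpolation=cv2.INTER_CUBIC))
q=w[(w[:,0]>395)&(w[:,0]<445)&(w[:,1]>285)&(w[:,1]<330)&(w[:,2]>125)&(w[:,2]<230)]
for z in range(125,215,6):
    r=q[(q[:,2]>=z)&(q[:,2]<z+6)]; print(z,len(r),r[:,:2].min(0).round() if len(r) else '',r[:,:2].max(0).round() if len(r) else '')
"
```

```text
now [415.2 307.5 152. ] yaw 1.5398 j [0.57 0.25 1.65 0.   1.25 0.6 ] gap 0.5 F 0.0 [-0.2  0.3 -1.3] t 4.2
125 0  
131 0  
137 0  
143 0  
149 0  
155 0  
161 0  
167 0  
173 0  
179 3 [405. 299.] [414. 301.]
185 10 [404. 296.] [427. 318.]
191 10 [404. 297.] [428. 311.]
197 7 [404. 296.] [428. 314.]
203 13 [401. 295.] [426. 316.]
209 10 [404. 297.] [428. 314.]
```

View pics/s3.png

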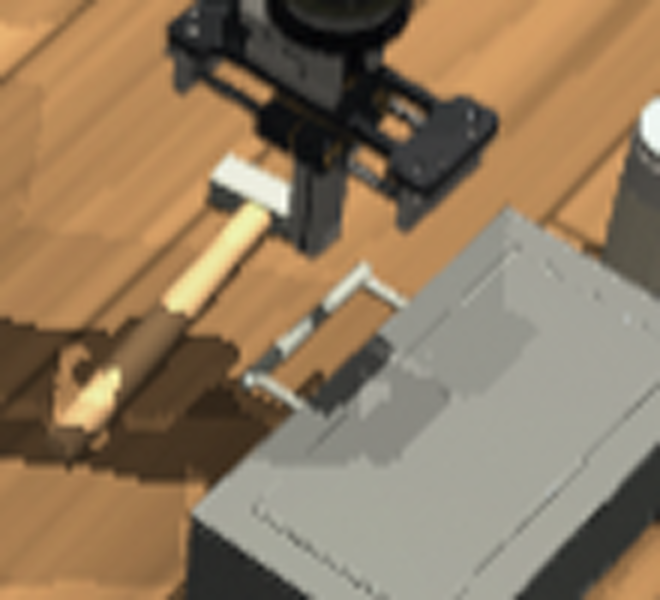

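The shut fingertips at crop (315,250) measure about 25 mm higher than the reported TCP, while xy agrees. So the true tip height is about the reported z plus 22–28 mm, and I'll go correspondingly deeper.

Call:
move_arm --pt "0 0 0 0" --pt "0 0 0 0" --pt "0 0 0 0" --pt "0.0 0 0.04 0" --pt "0.0 0 0.06 0" --pt "0.0 0 0.07 0" --pt "0 0 0.08 0" --pt "0 0 0.082 0" --pt "0 0 0.082 0" --jaw 0.045

```text
clock: 5.2
eef_pos: [415.6, 307.8, 70.9]
eef_rot: [3.141, -0.0, 1.54]
wrist_force: [-1.2, 0.5, 0.7]
finger_gap: 44.9
finger_force: 0.0
```

Call:
move_arm --pt "0 0 0 0" --pt "0 0 0 0" --pt "0 0 0 0" --pt "0 0 0 0" --pt "0 0 0 0" --pt "0 0 0 0" --jaw 0.0 --squeeze 8

```text
clock: 5.8
eef_pos: [417.4, 307.7, 71.2]
eef_rot: [3.137, -0.001, 1.54]
wrist_force: [12.8, -1.7, -1.5]
finger_gap: 10.5
finger_force: 8.0
```

Gripped, gap 10.5 mm on the 11 mm bar. I'll swing along the arc.

Call:
move_arm --pt "0 0.002 -0.015 0" --pt "0 0.005 -0.03 0" --pt "0 0.008 -0.045 0" --pt "0 0.012 -0.06 0" --pt "0 0.017 -0.074 0" --pt "0 0.023 -0.088 0" --pt "0 0.03 -0.101 0" --pt "0 0.038 -0.114 0" --pt "0 0.047 -0.126 0" --pt "0 0.057 -0.138 0" --pt "0 0.067 -0.148 0" --pt "0 0.079 -0.158 0"

```text
clock: 7.0
eef_pos: [493.3, 305.6, 230.3]
eef_rot: [-3.14, -0.001, 1.541]
wrist_force: [-11.9, -1.4, 11.7]
finger_gap: 10.6
finger_force: 8.0
```

```bash
python3 -c "
from h import *
plan()"
```

```text
now [493.3 305.6 230.3] yaw 1.5406 j [0.49 0.34 1.35 0.   1.46 0.52] gap 10.6 F 8.0 [-11.9  -1.4  11.7] t 7.0
```

Call:
move_arm --pt "0 0.009 -0.012 0" --pt "0 0.021 -0.021 0" --pt "0 0.034 -0.029 0" --pt "0 0.047 -0.036 0" --pt "0 0.061 -0.041 0" --pt "0 0.076 -0.045 0" --pt "0 0.091 -0.049 0"

```text
clock: 7.7
eef_pos: [585.7, 302.0, 277.7]
eef_rot: [-3.141, 0.001, 1.54]
wrist_force: [-1.3, -2.1, -0.9]
finger_gap: 10.5
finger_force: 8.0
```

Call:
move_arm --pt "0 0.014 -0.002 0" --pt "0 0.028 -0.004 0" --pt "0 0.042 -0.004 0" --pt "0 0.052 -0.004 0" --pt "0 0.06 -0.003 0" --pt "0 0.066 -0.002 0" --pt "0 0.072 -0.001 0" --pt "0 0.072 -0.001 0"

```text
clock: 8.5
eef_pos: [658.0, 299.6, 278.6]
eef_rot: [3.141, 0.0, 1.539]
wrist_force: [1.0, -4.2, 3.5]
finger_gap: 10.5
finger_force: 8.0
```

Call:
move_arm --pt "0 0.003 0 0" --pt "0 0.003 0 0" --pt "0 0.003 0 0" --pt "0 0.003 0 0" --pt "0 0.003 -0.03 0" --pt "0 0.003 -0.07 0" --pt "0 0 -0.11 0" --pt "0 -0.05 -0.11 0" --pt "0 -0.1 -0.11 0" --pt "0 -0.15 -0.11 0" --pt "0 -0.2 -0.11 0" --pt "0 -0.2 -0.11 0" --jaw 0.04

```text
clock: 9.7
eef_pos: [454.8, 306.1, 388.4]
eef_rot: [3.141, -0.0, 1.54]
wrist_force: [0.5, 1.0, 1.4]
finger_gap: 39.8
finger_force: 0.0
```

```bash
python3 -c "
from h import *
plan()
c=cam('scene');t=cam('top')
cv2.imwrite('pics/s4.png',np.hstack([cv2.resize(c['frame'][70:290,210:430],(400,400)),cv2.resize(t['frame'][100:300,100:300],(400,400))]))
np.savez('t1.npz',w=pts(t),f=t['frame']);np.savez('c1.npz',w=pts(c),f=c['frame'])
w,f=grid([pts(c),pts(t)],[c['frame'],t['frame']])
for x,y in((682,-5),(562,-1),(455,4)): print(dome(w,f,x,y))
"
```

```text
now [454.8 306.1 388.4] yaw 1.5401 j [0.53 0.24 1.12 0.   1.78 0.56] gap 39.8 F 0.0 [0.5 1.  1.4] t 9.7
(array([682.04162698,  -4.72262799]), array([681.02348918,  -6.57313018]), np.float64(91.62426576460831), 134)
(array([ 5.62791204e+02, -3.02566187e-01]), array([562.23484569,  -2.45212325]), np.float64(91.15897323871498), 115)
(array([454.97189093,   5.7021987 ]), array([454.80035401,   2.6033645 ]), np.float64(91.01480194143619), 103)
```

View pics/s4.png

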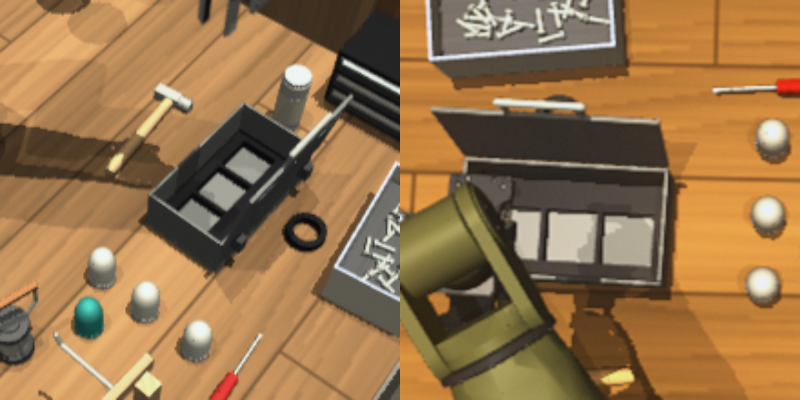

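The lid is open and leaning back. The nest floors show as light squares in the top crop (520,235), (573,238) and (627,240). I'll go over the nearest globe, turning the jaws along y.

```bash
python3 -c "
from h import *
plan((455,4.5,160,3.11),(455,4.5,130,3.11))"
```

```text
now [453.  306.5 390.1] yaw 1.5427 j [0.53 0.24 1.12 0.   1.78 0.56] gap 39.9 F 0.0 [ 0.9  0.6 -0.1] t 9.8
(455, 4.5, 160, 3.11) -> [np.float64(-0.302), np.float64(0.01), np.float64(0.23), np.float64(-1.567)]
(455, 4.5, 130, 3.11) -> [np.float64(-0.302), np.float64(0.01), np.float64(0.26), np.float64(-1.567)]
```

Call:
move_arm --pt "-0.05 0 0 -0.15" --pt "-0.1 0 0.0 -0.3" --pt "-0.15 0 0.02 -0.45" --pt "-0.19 0.0 0.05 -0.6" --pt "-0.23 0.0 0.09 -0.75" --pt "-0.26 0.0 0.13 -0.9" --pt "-0.29 0.005 0.17 -1.05" --pt "-0.302 0.01 0.2 -1.2" --pt "-0.302 0.01 0.23 -1.35" --pt "-0.302 0.01 0.23 -1.5" --pt "-0.302 0.01 0.23 -1.567" --pt "-0.302 0.01 0.23 -1.567" --jaw 0.08 --squeeze 6

```text
clock: 11.0
eef_pos: [458.3, 3.9, 158.4]
eef_rot: [3.142, -0.0, 3.108]
wrist_force: [0.4, 0.2, -0.4]
finger_gap: 80.1
finger_force: 0.0
```

```bash
cat > n.py <<'E'
from h import *
c=cam('scene');t=cam('top');plan()
p=np.array(manip.read_state()['eef_pos'])
wc=pts(c);wt=pts(t)
w=wc.reshape(-1,3)
q=w[(np.abs(w[:,0]-p[0])<30)&(np.abs(w[:,1]-p[1])<75)&(w[:,2]>p[2]-10)&(w[:,2]<p[2]+90)]
for sgn in(-1,1):
    r=q[(q[:,1]-p[1])*sgn>25]; r=r[np.argsort(r[:,2])]; print('finger',sgn,len(r),r[:6].round(1).tolist(),'xy',np.percentile(r[r[:,2]<p[2]+70],[2,98],axis=0).round().tolist() if len(r) else '')
# nests
for nm,k,W in(('t',t,wt),('s',c,wc)):
    g=k['frame'].min(-1); m=((g>95)&(W[...,2]<18)&(W[...,2]>-4)&(W[...,0]>470)&(W[...,0]<600)&(W[...,1]>150)&(W[...,1]<450)).astype(np.uint8)
    n,L,S,C=cv2.connectedComponentsWithStats(m)
    for i in range(1,n):
        if S[i][4]>60:
            P=W[L==i]; print('nest',nm,S[i][4],[np.round(v,1) for v in cv2.minAreaRect(P[:,:2].astype(np.float32))],np.median(P[:,2]).round(1))
cv2.imwrite('pics/n.png',np.hstack([c['frame'][60:260,220:420],t['frame'][140:340,100:300]]))
E
python3 n.py
```

```text
now [458.3   4.1 158.6] yaw 3.1032 j [-0.07  0.11  1.79  0.    1.24 -1.6 ] gap 80.1 F 0.0 [0.2 0.1 0.2] t 11.1
finger -1 42 [[465.3, -40.2, 189.7], [465.1, -44.5, 195.0], [451.7, -47.6, 197.1], [466.0, -40.7, 197.1], [454.3, -45.9, 197.6], [464.5, -48.4, 199.4]] xy [[448.0, -49.0, 193.0], [466.0, -38.0, 226.0]]
finger 1 70 [[467.0, 51.5, 184.4], [459.6, 45.5, 184.5], [467.2, 46.3, 184.9], [463.4, 45.9, 187.5], [458.1, 42.4, 192.3], [467.9, 45.3, 192.4]] xy [[451.0, 43.0, 184.0], [469.0, 55.0, 226.0]]
nest t 553 [array([524.7, 393.6]), array([77.1, 74.2]), np.float64(87.8)] 6.3
nest t 577 [array([521.7, 305.6]), array([77.1, 75.4]), np.float64(88.2)] 7.0
nest t 589 [array([517.3, 217.3]), array([79. , 77.1]), np.float64(87.6)] 6.6
nest s 266 [array([523.7, 401.5]), array([69.9, 74.1]), np.float64(85.3)] 4.7
nest s 289 [array([519.4, 311.5]), array([67.6, 75.2]), np.float64(89.5)] 5.1
nest s 207 [array([516.9, 236.8]), array([49.5, 76.3]), np.float64(88.1)] 5.2
```

Fingertips measure about 25 mm above the reported z again, so that offset is steady. The nests are at roughly (523.5,391.7), (521,304.2) and (516.5,216.3). I'll descend on globe A at (455,4.5).

```bash
python3 -c "
from h import *
plan((455,4.5,60,3.10),(455,4.5,1,3.10))"
```

```text
now [458.3   4.1 158.6] yaw 3.1032 j [-0.07  0.11  1.79  0.    1.24 -1.6 ] gap 80.1 F 0.0 [0.2 0.1 0.2] t 11.1
(455, 4.5, 60, 3.1) -> [np.float64(0.003), np.float64(0.0), np.float64(0.099), np.float64(0.003)]
(455, 4.5, 1, 3.1) -> [np.float64(0.003), np.float64(0.0), np.float64(0.158), np.float64(0.003)]
```

Call:
move_arm --pt "0.003 0 0.03 0" --pt "0.003 0 0.06 0" --pt "0.003 0 0.09 0" --pt "0.003 0 0.12 0" --pt "0.003 0 0.14 0" --pt "0.003 0 0.155 0" --pt "0.003 0 0.158 0" --pt "0.003 0 0.158 0"

```text
clock: 11.9
eef_pos: [455.1, 4.3, 0.6]
eef_rot: [-3.142, -0.0, 3.105]
wrist_force: [-0.8, 0.2, 0.4]
finger_gap: 79.9
finger_force: 0.0
```

Call:
move_arm --pt "0 0 0 0" --pt "0 0 0 0" --pt "0 0 0 0" --pt "0 0 0 0" --pt "0 0 0 0" --jaw 0.06 --squeeze 5

```text
clock: 12.4
eef_pos: [455.1, 4.3, 0.6]
eef_rot: [-3.142, 0.0, 3.107]
wrist_force: [-0.9, -0.2, 0.5]
finger_gap: 60.1
finger_force: 0.0
```

Call:
move_arm --pt "0 0 0 0" --pt "0 0 0 0" --pt "0 0 0 0" --pt "0 0 0 0" --pt "0 0 0 0" --jaw 0.045 --squeeze 6

```text
clock: 12.9
eef_pos: [455.0, 4.3, 0.5]
eef_rot: [3.142, 0.0, 3.107]
wrist_force: [-1.0, -0.2, 2.2]
finger_gap: 51.8
finger_force: 6.0
```

```bash
python3 -c "
from h import *
plan((455,4.3,150,3.10),(523.5,391.7,150,3.10))"
```

```text
now [455.    4.3   0.5] yaw 3.1068 j [-0.07  0.34  1.94  0.    0.86 -1.61] gap 51.8 F 6.0 [-1.  -0.2  2.2] t 12.9
(455, 4.3, 150, 3.1) -> [np.float64(-0.0), np.float64(0.0), np.float64(-0.15), np.float64(0.007)]
(523.5, 391.7, 150, 3.1) -> [np.float64(-0.055), np.float64(0.39), np.float64(-0.149), np.float64(0.007)]
```

Call:
move_arm --pt "0 0 -0.01 0" --pt "0 0 -0.03 0" --pt "0 0 -0.06 0" --pt "0 0 -0.09 0" --pt "0 0 -0.12 0" --pt "0 0 -0.14 0" --pt "0 0 -0.15 0" --pt "0 0 -0.15 0"

```text
clock: 13.7
eef_pos: [455.3, 4.2, 151.5]
eef_rot: [-3.141, 0.002, 3.107]
wrist_force: [0.6, -0.7, -1.7]
finger_gap: 51.9
finger_force: 6.0
```

Call:
move_arm --pt "-0.001 0.01 0 0" --pt "-0.004 0.03 0 0" --pt "-0.009 0.06 0 0" --pt "-0.014 0.1 0 0" --pt "-0.02 0.14 0 0.007" --pt "-0.026 0.18 0 0.007" --pt "-0.032 0.22 0 0.007" --pt "-0.038 0.26 0 0.007" --pt "-0.044 0.3 0 0.007" --pt "-0.05 0.34 0 0.007" --pt "-0.054 0.37 0 0.007" --pt "-0.055 0.39 0 0.007"

```text
clock: 14.9
eef_pos: [522.4, 394.6, 148.0]
eef_rot: [-3.14, -0.002, 3.101]
wrist_force: [-0.0, -0.9, -1.6]
finger_gap: 52.5
finger_force: 6.0
```

```bash
python3 -c "
from h import *
plan((523.5,391.7,20,3.10),(523.5,391.7,7,3.1))"
```

```text
now [522.4 394.6 148. ] yaw 3.1012 j [ 0.59  0.56  1.22  0.    1.36 -0.94] gap 52.5 F 6.0 [-0.  -0.9 -1.6] t 14.9
(523.5, 391.7, 20, 3.1) -> [np.float64(-0.002), np.float64(-0.003), np.float64(0.128), np.float64(0.001)]
(523.5, 391.7, 7, 3.1) -> [np.float64(-0.002), np.float64(-0.003), np.float64(0.141), np.float64(0.001)]
```

Call:
move_arm --pt "-0.001 -0.001 0.02 0" --pt "-0.001 -0.001 0.05 0" --pt "-0.001 -0.001 0.08 0" --pt "-0.001 -0.001 0.105 0" --pt "-0.001 -0.001 0.12 0" --pt "-0.001 -0.001 0.125 0" --pt "-0.001 -0.001 0.125 0" --pt "-0.001 -0.001 0.125 0"

```text
clock: 15.7
eef_pos: [524.9, 391.5, 26.6]
eef_rot: [3.141, 0.001, 3.1]
wrist_force: [0.3, -0.7, -0.2]
finger_gap: 52.1
finger_force: 6.0
```

```bash
python3 n.py; python3 -c "
import cv2;a=cv2.imread('pics/n.png');cv2.imwrite('pics/n2.png',cv2.resize(a,(800,400)))"
```

```text
now [525.  391.4  26.7] yaw 3.0998 j [ 0.58  0.68  1.33  0.    1.13 -0.94] gap 51.8 F 6.0 [ 1.1 -0.3 -1.3] t 15.8
finger -1 92 [[524.3, 345.7, 17.1], [538.3, 345.0, 17.3], [499.5, 348.6, 18.0], [525.0, 351.0, 18.3], [544.3, 342.4, 18.8], [534.0, 357.5, 19.0]] xy [[499.0, 342.0, 18.0], [551.0, 366.0, 91.0]]
finger 1 142 [[542.8, 432.3, 17.4], [548.4, 430.5, 17.7], [537.6, 432.9, 18.8], [549.7, 434.5, 20.8], [533.5, 445.2, 21.6], [538.9, 436.9, 22.0]] xy [[527.0, 422.0, 20.0], [554.0, 455.0, 94.0]]
nest t 349 [array([522.2, 303.2]), array([71.9, 73.7]), np.float64(88.0)] 6.7
nest t 591 [array([518.9, 216.6]), array([78.9, 75.5]), np.float64(88.0)] 6.4
nest s 133 [array([522.5, 311.8]), array([66.8, 69. ]), np.float64(87.0)] 4.8
nest s 201 [array([516.5, 236.8]), array([76.9, 50.6]), np.float64(1.3)] 5.1
```

View pics/n2.png

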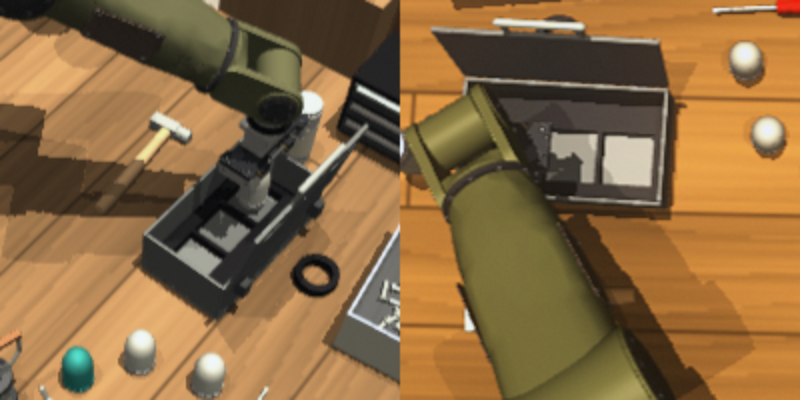

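The globe is over nest 2 (left crop (255,195)). The far globe has been knocked aside, now at right crop (745,62), so I'll re-measure it later. Lowering slowly.

Call:
move_arm --pt "0 0 0.006 0" --pt "0 0 0.011 0" --pt "0 0 0.015 0" --pt "0 0 0.017 0" --pt "0 0 0.018 0" --pt "0 0 0.019 0" --pt "0 0 0.019 0" --pt "0 0 0.019 0"

```text
clock: 16.6
eef_pos: [524.5, 391.1, 6.6]
eef_rot: [3.141, 0.0, 3.1]
wrist_force: [0.5, 0.1, -0.1]
finger_gap: 51.7
finger_force: 6.0
```

Call:
move_arm --pt "0 0 0 0" --pt "0 0 0 0" --pt "0 0 0 0" --pt "0 0 0 0" --pt "0 0 -0.02 0" --pt "0 0 -0.06 0" --pt "0 0 -0.11 0" --pt "0 0 -0.16 0" --pt "0 -0.05 -0.16 0" --pt "0 -0.1 -0.16 0" --pt "0 -0.15 -0.16 0" --pt "0 -0.2 -0.16 0" --jaw 0.068

```text
clock: 17.8
eef_pos: [515.6, 189.5, 166.6]
eef_rot: [3.141, 0.0, 3.1]
wrist_force: [1.3, 0.1, -0.3]
finger_gap: 68.3
finger_force: 0.0
```

```bash
cat > g.py <<'E'
from h import *
from scipy.cluster.hierarchy import fcluster,linkage
c=cam('scene');t=cam('top');wc,wt=pts(c),pts(t)
w,f=grid([wc,wt],[c['frame'],t['frame']])
sat=f.max(1).astype(int)-f.min(1)
m=(w[:,2]>75)&(w[:,2]<100)&(w[:,0]>300)&(w[:,0]<760)&(w[:,1]>-130)&(w[:,1]<460)&(f.min(1)>100)&(sat<45)
q=w[m]; L=fcluster(linkage(q[:,:2],'single'),12,'distance')
for i in set(L):
    s=q[L==i]
    if len(s)>25 and np.ptp(s[:,0])<60 and np.ptp(s[:,1])<60: print('globe top',s.mean(0).round(1),len(s),dome(w,f,*s.mean(0)[:2]))
E
python3 g.py; python3 -c "
from h import *
plan((562.5,-1,150,3.1),(562.5,-1,1,3.1),(682,-5,150,3.1))"
```

```text
globe top [563.5  -2.3  83.3] 227 (array([ 5.62598954e+02, -3.37741834e-01]), array([562.56059602,  -1.88870354]), np.float64(90.14461505011539), 114)
globe top [677.9  34.2  83.7] 224 (array([677.45926285,  36.24801935]), array([676.82945845,  33.87314331]), np.float64(91.21770372203359), 139)
globe top [524.4 386.7  88.1] 264 (array([523.82415298, 390.48442968]), array([523.39118187, 388.91333712]), np.float64(98.38724195030863), 173)
now [516.2 186.8 167. ] yaw 3.0954 j [ 0.28  0.31  1.54 -0.    1.3  -1.24] gap 67.8 F 0.0 [ 0.7  0.2 -0.2] t 17.9
(562.5, -1, 150, 3.1) -> [np.float64(-0.055), np.float64(-0.185), np.float64(0.017), np.float64(-0.005)]
(562.5, -1, 1, 3.1) -> [np.float64(-0.055), np.float64(-0.185), np.float64(0.166), np.float64(-0.005)]
(682, -5, 150, 3.1) -> [np.float64(-0.175), np.float64(-0.184), np.float64(0.017), np.float64(-0.005)]
```

Globe A is standing in nest 2 at (524,390). Next is globe B at (562.5,-1).

Call:
move_arm --pt "-0.014 -0.045 0 0" --pt "-0.028 -0.09 0.0 0" --pt "-0.042 -0.135 0.0 0" --pt "-0.055 -0.175 0.0 0" --pt "-0.055 -0.185 0.02 0" --pt "-0.055 -0.185 0.06 0" --pt "-0.055 -0.185 0.1 0" --pt "-0.055 -0.185 0.13 0" --pt "-0.055 -0.185 0.155 0" --pt "-0.055 -0.185 0.166 0" --pt "-0.055 -0.185 0.166 0" --jaw 0.08

```text
clock: 19.0
eef_pos: [562.8, 4.5, -0.5]
eef_rot: [3.142, -0.002, 3.1]
wrist_force: [0.7, -0.2, 0.3]
finger_gap: 80.2
finger_force: 0.0
```

Call:
move_arm --pt "0 0 0 0" --pt "0 0 0 0" --pt "0 0 0 0" --pt "0 0 0 0" --jaw 0.06

```text
clock: 19.4
eef_pos: [563.8, 3.9, 1.3]
eef_rot: [-3.141, 0.002, 3.1]
wrist_force: [0.0, -2.2, 1.5]
finger_gap: 60.0
finger_force: 1.0
```

Call:
move_arm --pt "0 0 0 0" --pt "0 0 0 0" --pt "0 0 0 0" --pt "0 0 0 0" --pt "0 0 0 0" --jaw 0.045 --squeeze 6

```text
clock: 19.9
eef_pos: [563.6, 3.9, 0.8]
eef_rot: [-3.141, 0.001, 3.1]
wrist_force: [-1.3, -2.2, 5.4]
finger_gap: 51.5
finger_force: 6.0
```

```bash
python3 -c "
from h import *
plan((521,304.2,150,3.1))"
```

```text
now [563.6   3.9   0.8] yaw 3.0998 j [-0.06  0.53  1.64 -0.    0.97 -1.59] gap 51.5 F 6.0 [-1.3 -2.2  5.4] t 19.9
(521, 304.2, 150, 3.1) -> [np.float64(0.055), np.float64(0.298), np.float64(-0.149), np.float64(-0.0)]
```

Call:
move_arm --pt "0 0 -0.01 0" --pt "0 0 -0.03 0" --pt "0 0 -0.06 0" --pt "0 0 -0.09 0" --pt "0 0 -0.12 0" --pt "0 0 -0.14 0" --pt "0 0 -0.15 0" --pt "0 0 -0.15 0"

```text
clock: 20.7
eef_pos: [563.6, 4.3, 151.4]
eef_rot: [3.141, 0.002, 3.1]
wrist_force: [-0.9, 0.1, -1.6]
finger_gap: 51.0
finger_force: 6.0
```

Call:
move_arm --pt "0.002 0.01 0 0" --pt "0.006 0.03 0 0" --pt "0.012 0.06 0 0" --pt "0.018 0.1 0 0" --pt "0.026 0.14 0 0" --pt "0.033 0.18 0 0" --pt "0.04 0.22 0 0" --pt "0.048 0.26 0 0" --pt "0.053 0.285 0 0" --pt "0.055 0.298 0 0" --pt "0.055 0.298 0 0" --pt "0.055 0.298 0 0"

```text
clock: 21.9
eef_pos: [520.8, 303.3, 149.8]
eef_rot: [-3.141, -0.001, 3.1]
wrist_force: [-0.1, -0.1, -1.0]
finger_gap: 51.1
finger_force: 6.0
```

```bash
python3 -c "
from h import *
plan((521,304.2,27,3.1),(521,304.2,7,3.1))"
```

```text
now [520.8 303.3 149.8] yaw 3.0995 j [ 0.47  0.44  1.4  -0.    1.31 -1.06] gap 51.1 F 6.0 [-0.1 -0.1 -1. ] t 21.9
(521, 304.2, 27, 3.1) -> [np.float64(-0.0), np.float64(0.001), np.float64(0.123), np.float64(-0.0)]
(521, 304.2, 7, 3.1) -> [np.float64(-0.0), np.float64(0.001), np.float64(0.143), np.float64(-0.0)]
```

Call:
move_arm --pt "0 0.001 0.02 0" --pt "0 0.001 0.05 0" --pt "0 0.001 0.08 0" --pt "0 0.001 0.105 0" --pt "0 0.001 0.123 0" --pt "0 0.001 0.132 0" --pt "0 0.001 0.137 0" --pt "0 0.001 0.14 0" --pt "0 0.001 0.141 0" --pt "0 0.001 0.142 0" --pt "0 0.001 0.142 0" --pt "0 0.001 0.142 0"

```text
clock: 23.1
eef_pos: [521.0, 305.2, 8.8]
eef_rot: [3.141, 0.0, 3.1]
wrist_force: [0.2, -0.4, -0.2]
finger_gap: 51.6
finger_force: 6.0
```

Call:
move_arm --pt "0 0 0 0" --pt "0 0 0 0" --pt "0 0 0 0" --pt "0 0 0 0" --pt "0 0 -0.02 0" --pt "0 0 -0.06 0" --pt "0 0 -0.11 0" --pt "0 0 -0.16 0" --pt "0 -0.05 -0.16 0" --pt "0 -0.1 -0.16 0" --pt "0 -0.1 -0.16 0" --pt "0 -0.1 -0.16 0" --jaw 0.068

```text
clock: 24.3
eef_pos: [516.9, 204.7, 168.8]
eef_rot: [3.141, 0.001, 3.098]
wrist_force: [-1.5, -0.3, 0.3]
finger_gap: 67.9
finger_force: 0.0
```

```bash
python3 g.py; python3 -c "
from h import *
plan((677.5,35.3,150,3.1),(677.5,35.3,1,3.1))"
```

```text
globe top [523.6 300.1  86.4] 109 (array([519.48935718, 305.62492963]), array([523.26786971, 302.83264601]), np.float64(94.45327128292503), 131)
globe top [524.5 387.2  87.8] 272 (array([523.72629667, 391.29941467]), array([522.84860329, 388.36028631]), np.float64(98.09275242625475), 174)
globe top [677.5  33.5  83.7] 233 (array([677.36231478,  36.03902736]), array([677.51413441,  34.26406468]), np.float64(91.16204619829854), 125)
now [516.7 206.  168.4] yaw 3.1003 j [ 0.31  0.32  1.51  0.    1.31 -1.22] gap 68.0 F 0.0 [ 0.3 -0.5 -0.1] t 24.4
(677.5, 35.3, 150, 3.1) -> [np.float64(-0.168), np.float64(-0.164), np.float64(0.018), np.float64(0.0)]
(677.5, 35.3, 1, 3.1) -> [np.float64(-0.168), np.float64(-0.164), np.float64(0.167), np.float64(0.0)]
```

Call:
move_arm --pt "0 -0.05 0 0" --pt "0 -0.1 0.0 0" --pt "0 -0.15 0.0 0" --pt "-0.02 -0.164 0.0 0" --pt "-0.06 -0.164 0.0 0" --pt "-0.105 -0.164 0.0 0" --pt "-0.15 -0.164 0.0 0" --pt "-0.168 -0.164 0.02 0" --pt "-0.168 -0.164 0.05 0" --pt "-0.168 -0.164 0.07 0" --pt "-0.168 -0.164 0.07 0" --pt "-0.168 -0.164 0.07 0" --jaw 0.08

```text
clock: 25.6
eef_pos: [678.0, 35.3, 98.9]
eef_rot: [3.142, 0.0, 3.101]
wrist_force: [-0.4, 0.4, 0.3]
finger_gap: 80.2
finger_force: 0.0
```

```bash
python3 -c "
from h import *
plan((677.5,35.3,1,3.1))"
```

```text
now [678.   35.3  98.9] yaw 3.101 j [-0.    0.65  1.19  0.    1.3  -1.53] gap 80.2 F 0.0 [-0.4  0.4  0.3] t 25.6
(677.5, 35.3, 1, 3.1) -> [np.float64(0.0), np.float64(-0.0), np.float64(0.098), np.float64(0.001)]
```

Call:
move_arm --pt "0 0 0.03 0" --pt "0 0 0.06 0" --pt "0 0 0.085 0" --pt "0 0 0.098 0" --pt "0 0 0.098 0" --pt "0 0 0.098 0"

```text
clock: 26.2
eef_pos: [678.7, 34.5, 2.3]
eef_rot: [3.141, 0.002, 3.1]
wrist_force: [1.4, -0.1, 0.6]
finger_gap: 79.8
finger_force: 0.0
```

Call:
move_arm --pt "0 0 0 0" --pt "0 0 0 0" --pt "0 0 0 0" --pt "0 0 0 0" --jaw 0.06

```text
clock: 26.6
eef_pos: [677.8, 34.4, 0.9]
eef_rot: [3.142, 0.001, 3.1]
wrist_force: [-0.8, -0.3, 0.2]
finger_gap: 60.1
finger_force: 0.0
```

Call:
move_arm --pt "0 0 0 0" --pt "0 0 0 0" --pt "0 0 0 0" --pt "0 0 0 0" --pt "0 0 0 0" --jaw 0.045 --squeeze 6

```text
clock: 27.1
eef_pos: [677.7, 34.4, 0.5]
eef_rot: [3.142, 0.0, 3.1]
wrist_force: [-0.7, 0.6, 1.6]
finger_gap: 51.8
finger_force: 6.0
```

Call:
move_arm --pt "0 0 -0.01 0" --pt "0 0 -0.03 0" --pt "0 0 -0.06 0" --pt "0 0 -0.09 0" --pt "0 0 -0.12 0" --pt "0 0 -0.14 0" --pt "0 0 -0.15 0" --pt "0 0 -0.15 0"

```text
clock: 27.9
eef_pos: [678.1, 34.3, 151.8]
eef_rot: [3.142, 0.002, 3.1]
wrist_force: [-0.1, -0.5, -1.8]
finger_gap: 51.7
finger_force: 6.0
```

```bash
python3 -c "
from h import *
plan((517,35,150,3.1),(517,216.5,150,3.1),(517,216.5,7,3.1))"
```

```text
now [678.1  34.3 151.8] yaw 3.0998 j [-0.    0.61  1.13 -0.    1.39 -1.53] gap 51.7 F 6.0 [-0.1 -0.5 -1.8] t 27.9
(517, 35, 150, 3.1) -> [np.float64(0.161), np.float64(-0.006), np.float64(0.001), np.float64(-0.0)]
(517, 216.5, 150, 3.1) -> [np.float64(0.169), np.float64(0.175), np.float64(0.001), np.float64(-0.0)]
(517, 216.5, 7, 3.1) -> [np.float64(0.169), np.float64(0.175), np.float64(0.144), np.float64(-0.0)]
```

Call:
move_arm --pt "0.015 -0.001 0 0" --pt "0.045 -0.002 0 0" --pt "0.085 -0.003 0 0" --pt "0.125 -0.004 0 0" --pt "0.155 0.005 0 0" --pt "0.167 0.03 0 0" --pt "0.168 0.07 0 0" --pt "0.169 0.11 0 0" --pt "0.169 0.145 0 0" --pt "0.169 0.168 0 0" --pt "0.169 0.175 0 0" --pt "0.169 0.175 0 0"

```text
clock: 29.1
eef_pos: [515.6, 216.5, 149.3]
eef_rot: [-3.141, -0.002, 3.101]
wrist_force: [0.4, 0.3, -1.0]
finger_gap: 52.1
finger_force: 6.0
```

```bash
python3 -c "
from h import *
plan((517,216.5,27,3.1),(517,216.5,6.5,3.1))"
```

```text
now [515.6 216.5 149.3] yaw 3.1009 j [ 0.33  0.35  1.53 -0.    1.27 -1.2 ] gap 52.1 F 6.0 [ 0.4  0.3 -1. ] t 29.1
(517, 216.5, 27, 3.1) -> [np.float64(-0.002), np.float64(0.0), np.float64(0.122), np.float64(0.001)]
(517, 216.5, 6.5, 3.1) -> [np.float64(-0.002), np.float64(0.0), np.float64(0.143), np.float64(0.001)]
```

Call:
move_arm --pt "-0.001 0 0.02 0" --pt "-0.001 0 0.05 0" --pt "-0.001 0 0.08 0" --pt "-0.001 0 0.105 0" --pt "-0.001 0 0.123 0" --pt "-0.001 0 0.132 0" --pt "-0.001 0 0.138 0" --pt "-0.001 0 0.141 0" --pt "-0.001 0 0.143 0" --pt "-0.001 0 0.144 0" --pt "-0.001 0 0.144 0" --pt "-0.001 0 0.144 0"

```text
clock: 30.3
eef_pos: [517.3, 216.3, 6.8]
eef_rot: [3.141, 0.001, 3.1]
wrist_force: [0.1, -0.4, -1.8]
finger_gap: 51.9
finger_force: 6.0
```

Call:
move_arm --pt "0 0 0 0" --pt "0 0 0 0" --pt "0 0 0 0" --pt "0 0 0 0" --pt "0 0 -0.02 0" --pt "0 0 -0.06 0" --pt "0 0 -0.11 0" --pt "0 0 -0.16 0" --pt "0 0 -0.21 0" --pt "0 0 -0.24 0" --pt "0 0 -0.24 0" --pt "0 0 -0.24 0" --jaw 0.068

```text
clock: 31.5
eef_pos: [517.1, 216.2, 246.2]
eef_rot: [3.142, 0.0, 3.1]
wrist_force: [-0.0, -0.2, -0.2]
finger_gap: 68.0
finger_force: 0.0
```

```bash
python3 -c "
from h import *
plan()"
```

```text
now [517.1 216.2 246.2] yaw 3.0998 j [ 0.33  0.28  1.39  0.    1.47 -1.2 ] gap 68.0 F 0.0 [-0.  -0.2 -0.2] t 31.5
```

All three globes are placed. Now lantern0: I'll grip its bar 30 mm off-centre so the shaft takes the bar's middle.

```bash
python3 g.py; python3 -c "
from h import *
plan((432.7,-181.7,220,1.285))"
```

```text
globe top [520.  212.8  86.7] 125 (array([516.71953904, 217.12293723]), array([518.76545029, 215.0087823 ]), np.float64(96.11040057620073), 72)
globe top [523.8 389.5  88. ] 220 (array([523.92129365, 392.04798433]), array([522.5634199 , 391.34112303]), np.float64(97.92908291629438), 123)
globe top [518.7 301.3  87.6] 158 (array([518.88333787, 305.79825491]), array([516.63501805, 301.66970446]), np.float64(95.9095937189737), 146)
now [516.7 216.1 244.9] yaw 3.0998 j [ 0.33  0.28  1.39 -0.    1.47 -1.2 ] gap 68.0 F 0.0 [-0.4 -0.4  0.5] t 31.6
(432.7, -181.7, 220, 1.285) -> [np.float64(0.067), np.float64(-0.401), np.float64(0.025), np.float64(1.815)]
```

Call:
move_arm --pt "0.006 -0.033 0.0 0.15" --pt "0.011 -0.067 0.0 0.3" --pt "0.017 -0.1 0.0 0.45" --pt "0.022 -0.134 0.0 0.6" --pt "0.028 -0.167 0.0 0.75" --pt "0.034 -0.2 0.0 0.9" --pt "0.039 -0.234 0.0 1.05" --pt "0.045 -0.267 0 1.2" --pt "0.05 -0.3 0 1.35" --pt "0.056 -0.334 0 1.5" --pt "0.061 -0.367 0 1.65" --pt "0.067 -0.401 0.0 1.8" --jaw 0.05

```text
clock: 32.8
eef_pos: [432.6, -182.7, 245.2]
eef_rot: [-3.139, -0.0, 1.294]
wrist_force: [0.8, 0.2, 0.8]
finger_gap: 50.0
finger_force: 0.0
```

```bash
cat > b.py <<'E'
from h import *
import sys
cx,cy=float(sys.argv[1]),float(sys.argv[2])
for nm in('scene','top'):
    W=pts(cam(nm)).reshape(-1,3)
    q=W[(np.hypot(W[:,0]-cx,W[:,1]-cy)<72)&(W[:,2]>166)&(W[:,2]<192)]
    print(nm,[np.round(v,1) for v in cv2.minAreaRect(q[:,:2].astype(np.float32))],len(q))
E
python3 b.py 424 -210; python3 -c "
from h import *
plan((432.7,-181.7,180,1.285),(432.7,-181.7,133,1.285))"
```

```text
scene [array([ 425. , -209.1]), array([126.9,  16.1]), np.float64(74.0)] 207
top [array([ 433.7, -162.4]), array([30.6, 10.2]), np.float64(57.8)] 8
now [ 432.3 -184.2  244.9] yaw 1.2916 j [-0.48  0.07  1.63 -0.    1.44 -0.2 ] gap 49.8 F 0.0 [-0.   1.3 -0.2] t 32.9
(432.7, -181.7, 180, 1.285) -> [np.float64(0.003), np.float64(-0.0), np.float64(0.065), np.float64(0.007)]
(432.7, -181.7, 133, 1.285) -> [np.float64(0.003), np.float64(0.0), np.float64(0.112), np.float64(0.007)]
```

Call:
move_arm --pt "0.003 0 0.04 0.007" --pt "0.003 0 0.08 0.007" --pt "0.003 0 0.1 0.007" --pt "0.003 0 0.111 0.007" --pt "0.003 0 0.111 0.007" --pt "0.003 0 0.111 0.007"

```text
clock: 33.5
eef_pos: [434.7, -178.7, 136.2]
eef_rot: [3.141, 0.0, 1.294]
wrist_force: [0.6, -0.3, -0.2]
finger_gap: 49.8
finger_force: 0.0
```

Call:
move_arm --pt "0 0 0 0" --pt "0 0 0 0" --pt "0 0 0 0" --pt "0 0 0 0" --pt "0 0 0 0" --pt "0 0 0 0" --jaw 0.0 --squeeze 40

```text
clock: 34.1
eef_pos: [434.2, -178.8, 135.5]
eef_rot: [3.142, 0.0, 1.293]
wrist_force: [-0.8, 0.1, 2.3]
finger_gap: 11.2
finger_force: 40.0
```

```bash
python3 -c "
from h import *
plan()"
```

```text
now [ 434.2 -178.8  135.5] yaw 1.2927 j [-0.47  0.16  1.79 -0.    1.19 -0.19] gap 11.2 F 40.0 [-0.8  0.1  2.3] t 34.1
```

Call:
move_arm --pt "0 0 -0.01 0" --pt "0 0 -0.03 0" --pt "0 0 -0.06 0" --pt "0 0 -0.09 0" --pt "0 0 -0.11 0" --pt "0 0 -0.12 0" --pt "0 0 -0.12 0" --pt "0 0 -0.12 0"

```text
clock: 34.9
eef_pos: [433.9, -178.6, 254.5]
eef_rot: [-3.14, -0.0, 1.293]
wrist_force: [-0.1, -0.7, -3.6]
finger_gap: 11.0
finger_force: 40.0
```

```bash
python3 -c "
from h import *
plan((490,-190.4,256,1.511),(615.6,-197.8,256,1.511))"
```

```text
now [ 433.9 -178.6  254.5] yaw 1.2928 j [-0.47  0.07  1.62  0.    1.46 -0.19] gap 11.0 F 40.0 [-0.1 -0.7 -3.6] t 34.9
(490, -190.4, 256, 1.511) -> [np.float64(0.004), np.float64(0.057), np.float64(-0.002), np.float64(-0.218)]
(615.6, -197.8, 256, 1.511) -> [np.float64(0.031), np.float64(0.18), np.float64(-0.002), np.float64(-0.218)]
```

Call:
move_arm --pt "0.001 0.01 0 -0.04" --pt "0.002 0.025 0 -0.1" --pt "0.003 0.04 0 -0.16" --pt "0.004 0.052 -0.001 -0.2" --pt "0.004 0.057 -0.002 -0.218" --pt "0.004 0.057 -0.002 -0.218" --pt "0.004 0.057 -0.002 -0.218"

```text
clock: 35.6
eef_pos: [489.7, -190.4, 256.9]
eef_rot: [-3.141, -0.0, 1.51]
wrist_force: [-0.4, 0.6, -4.1]
finger_gap: 11.7
finger_force: 40.0
```

```bash
cat > r.py <<'E'
from h import *
plan()
c=cam('scene');t=cam('top');p=np.array(manip.read_state()['eef_pos'])
for nm,k in(('s',c),('t',t)):
    W=pts(k).reshape(-1,3)
    f=k['frame'].reshape(-1,3).astype(int)
    org=(f[:,2]-f[:,0]>60)
    q=W[org&(np.hypot(W[:,0]-p[0],W[:,1]-p[1]+30)<110)&(W[:,2]>p[2]+15)&(W[:,2]<p[2]+70)&(W[:,0]<p[0]+25)&(W[:,0]>p[0]-25)]
    if len(q)>5: print(nm,'bar',[np.round(v,1) for v in cv2.minAreaRect(q[:,:2].astype(np.float32))],'z along y',np.polyfit(q[:,1]-q[:,1].mean(),q[:,2],1).round(3),len(q),q[:,1].min().round(),q[:,1].max().round())
cv2.imwrite('pics/r.png',np.hstack([cv2.resize(c['frame'][170:370,150:350],(400,400)),cv2.resize(t['frame'][110:310,300:500],(400,400))]))
E
python3 r.py
```

```text
now [ 489.7 -190.4  256.9] yaw 1.5098 j [-0.44  0.2   1.47 -0.    1.48 -0.38] gap 11.7 F 40.0 [-0.4  0.6 -4.1] t 35.6
s bar [array([ 482.3, -233.4]), array([100.6,  31.5]), np.float64(78.5)] z along y [-7.00000e-02  2.99585e+02] 92 -285.0 -187.0
```

View pics/r.png

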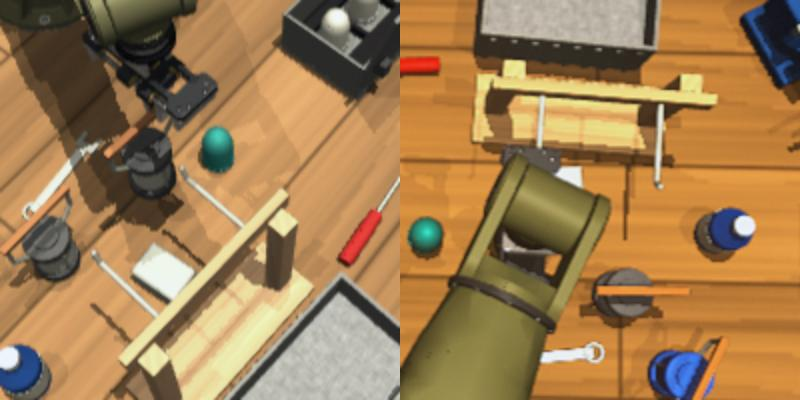

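The lantern hangs straight at left crop (150,160), in line with hook1 (left crop (185,175) is its tip). I'll feed it over the hook, then lower.

Call:
move_arm --pt "0 0.01 0 0" --pt "0 0.025 0 0" --pt "0 0.04 0 0" --pt "0 0.06 0 0" --pt "0 0.08 0 0" --pt "0 0.1 0 0" --pt "0 0.115 0 0" --pt "0 0.124 0 0" --pt "0 0.126 0 0" --pt "0 0.126 0 0" --pt "0 0.126 0 0"

```text
clock: 36.8
eef_pos: [615.7, -198.1, 257.5]
eef_rot: [3.142, 0.0, 1.511]
wrist_force: [-1.1, 0.1, -3.7]
finger_gap: 11.7
finger_force: 40.0
```

Call:
move_arm --pt "0 0 0.005 0" --pt "0 0 0.012 0" --pt "0 0 0.018 0" --pt "0 0 0.023 0" --pt "0 0 0.027 0" --pt "0 0 0.029 0" --pt "0 0 0.029 0"

```text
clock: 37.5
eef_pos: [615.9, -198.0, 228.2]
eef_rot: [-3.141, -0.0, 1.511]
wrist_force: [-0.0, -0.5, -2.8]
finger_gap: 11.8
finger_force: 40.0
```

Call:
move_arm --pt "0 0 0.002 0" --pt "0 0 0.004 0" --pt "0 0 0.005 0" --pt "0 0 0.006 0" --pt "0 0 0.006 0"

```text
clock: 38.0
eef_pos: [615.9, -198.1, 222.3]
eef_rot: [-3.141, -0.0, 1.511]
wrist_force: [-0.3, -0.3, -3.3]
finger_gap: 11.2
finger_force: 40.0
```

Call:
move_arm --pt "0 0 0.001 0" --pt "0 0 0.002 0" --pt "0 0 0.002 0" --pt "0 0 0.002 0"

```text
clock: 38.4
eef_pos: [616.0, -198.1, 220.6]
eef_rot: [3.141, 0.0, 1.511]
wrist_force: [0.0, 0.2, -2.2]
finger_gap: 11.2
finger_force: 40.0
```

```bash
python3 r.py
```

```text
now [ 616.  -198.1  220.6] yaw 1.5108 j [-0.37  0.5   1.15 -0.    1.49 -0.31] gap 11.2 F 40.0 [ 0.   0.2 -2.2] t 38.4
s bar [array([ 606.7, -247.3]), array([87.1, 29.2]), np.float64(81.5)] z along y [-6.80000e-02  2.63511e+02] 103 -292.0 -205.0
```

View pics/r.png

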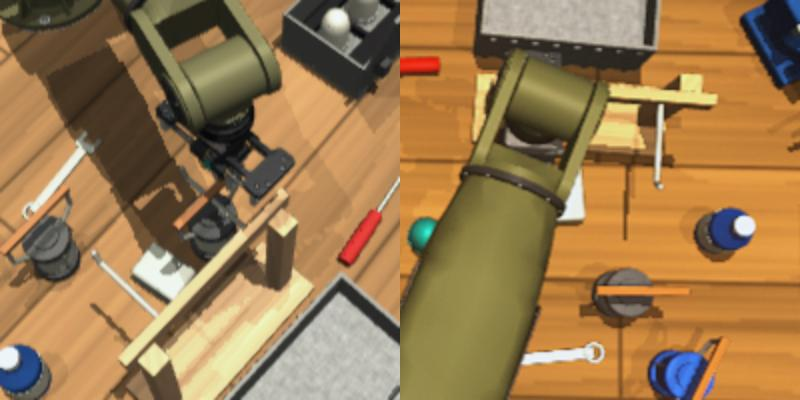

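The lantern sits in place over the shaft (left crop (205,215)). I'll lower until the shaft takes the weight.

Call:
move_arm --pt "0 0 0.001 0" --pt "0 0 0.002 0" --pt "0 0 0.002 0" --pt "0 0 0.002 0"

```text
clock: 38.9
eef_pos: [616.2, -198.1, 219.8]
eef_rot: [3.14, 0.001, 1.511]
wrist_force: [-1.6, 1.7, 6.9]
finger_gap: 11.6
finger_force: 40.0
```

Call:
move_arm --pt "0 0 0.001 0" --pt "0 0 0.002 0" --pt "0 0 0.002 0" --pt "0 0 0.002 0"

```text
clock: 39.3
eef_pos: [616.4, -197.9, 218.3]
eef_rot: [3.139, 0.001, 1.511]
wrist_force: [-3.7, 3.4, 10.3]
finger_gap: 11.5
finger_force: 40.0
```

Call:
move_arm --pt "0 0 -0.002 0" --pt "0 0 -0.002 0" --squeeze 5

```text
clock: 39.5
eef_pos: [616.0, -198.1, 218.8]
eef_rot: [3.141, 0.0, 1.511]
wrist_force: [-0.2, 2.0, 2.4]
finger_gap: 11.9
finger_force: 5.0
```

Call:
move_arm --pt "0 0 0 0" --pt "0 0 0 0" --pt "0 0 0 0" --pt "0 0 0 0" --pt "0 0 -0.005 0" --pt "0 0 -0.02 0" --pt "0 0 -0.05 0" --pt "0 0 -0.09 0" --pt "0 0 -0.12 0" --pt "0 0 -0.12 0" --jaw 0.035

```text
clock: 40.5
eef_pos: [616.6, -198.4, 343.7]
eef_rot: [3.134, 0.002, 1.511]
wrist_force: [-0.1, -0.2, 0.7]
finger_gap: 34.9
finger_force: 0.0
```

```bash
python3 -c "
from h import *
plan((419.5,-418,300,1.586),(419.5,-418,220,1.586))"; python3 b.py 419 -387
```

```text
now [ 616.6 -198.4  343.7] yaw 1.5108 j [-0.37  0.48  0.89  0.    1.76 -0.31] gap 34.9 F 0.0 [-0.1 -0.2  0.7] t 40.5
(419.5, -418, 300, 1.586) -> [np.float64(-0.231), np.float64(-0.184), np.float64(0.043), np.float64(-0.075)]
(419.5, -418, 220, 1.586) -> [np.float64(-0.231), np.float64(-0.184), np.float64(0.123), np.float64(-0.075)]
scene [array([ 420.6, -386.6]), array([ 14.3, 127.5]), np.float64(1.3)] 236
top [array([ 418.1, -387.8]), array([ 11.4, 127.7]), np.float64(1.2)] 210
```

Call:
move_arm --pt "-0.03 -0.025 0 0" --pt "-0.06 -0.048 0 0" --pt "-0.09 -0.072 0 0" --pt "-0.12 -0.096 0.01 -0.03" --pt "-0.15 -0.12 0.03 -0.05" --pt "-0.18 -0.144 0.06 -0.07" --pt "-0.21 -0.168 0.09 -0.08" --pt "-0.231 -0.184 0.12 -0.08" --pt "-0.231 -0.184 0.123 -0.08" --pt "-0.231 -0.184 0.123 -0.08" --pt "-0.231 -0.184 0.123 -0.08" --jaw 0.05

```text
clock: 41.7
eef_pos: [419.3, -417.1, 216.3]
eef_rot: [3.141, 0.001, 1.592]
wrist_force: [0.4, 0.4, 0.5]
finger_gap: 50.2
finger_force: 0.0
```

```bash
python3 r.py; python3 -c "
from h import *
plan((419.5,-418,135,1.590))"
python3 - <<'E'
from h import *
for n in('scene','top'):
    c=cam(n);W=pts(c).reshape(-1,3);f=c['frame'].reshape(-1,3).astype(int)
    q=W[(f[:,2]-f[:,0]>60)&(W[:,0]>560)&(W[:,0]<655)&(W[:,1]>-310)&(W[:,1]<-160)&(W[:,2]>245)&(W[:,2]<290)]
    print(n,[np.round(v,1) for v in cv2.minAreaRect(q[:,:2].astype(np.float32))] if len(q) else 0,len(q),np.polyfit(q[:,1],q[:,2],1),q[:,2].mean())
E
```

```text
now [ 419.3 -417.1  216.3] yaw 1.5917 j [-0.84  0.37  1.34  0.    1.43 -0.87] gap 50.2 F 0.0 [0.4 0.4 0.5] t 41.7
now [ 419.4 -417.1  216.6] yaw 1.5922 j [-0.84  0.37  1.34  0.    1.43 -0.87] gap 49.9 F 0.0 [-0.1  0.4 -0.2] t 41.8
(419.5, -418, 135, 1.59) -> [np.float64(-0.001), np.float64(-0.0), np.float64(0.082), np.float64(0.002)]
scene [array([ 592.8, -227.9]), array([128.6,  55. ]), np.float64(85.6)] 218 [-9.23718810e-03  2.61363046e+02] 263.49366932200445
top [array([ 630.1, -232.5]), array([127.6,  48.7]), np.float64(85.5)] 240 [-4.61337875e-03  2.63920031e+02] 264.9845304502861
```

View pics/r.png

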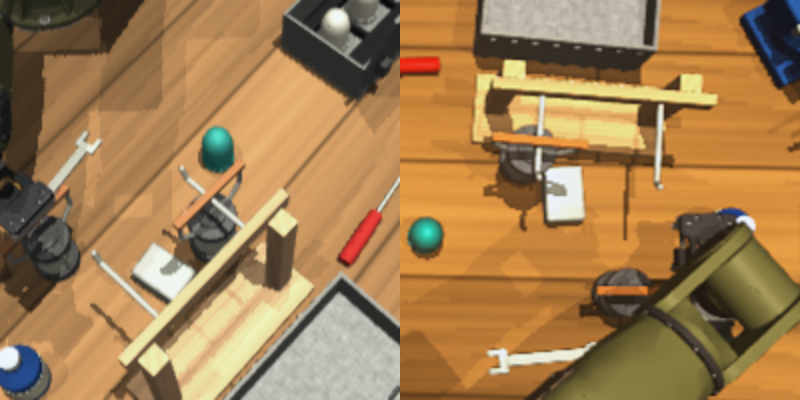

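Lantern0 hangs level on hook1. Now lantern1.

Call:
move_arm --pt "0 0 0.03 0" --pt "0 0 0.055 0" --pt "0 0 0.075 0" --pt "0 0 0.081 0" --pt "0 0 0.081 0" --pt "0 0 0.081 0"

```text
clock: 42.5
eef_pos: [418.9, -417.9, 135.7]
eef_rot: [3.141, 0.001, 1.591]
wrist_force: [0.1, -0.9, 0.3]
finger_gap: 49.8
finger_force: 0.0
```

Call:
move_arm --pt "0 0 0 0" --pt "0 0 0 0" --pt "0 0 0 0" --pt "0 0 0 0" --pt "0 0 0 0" --pt "0 0 0 0" --jaw 0.0 --squeeze 40

```text
clock: 43.1
eef_pos: [418.5, -417.6, 134.5]
eef_rot: [3.141, 0.0, 1.591]
wrist_force: [1.3, -0.4, 0.3]
finger_gap: 11.6
finger_force: 40.0
```

Call:
move_arm --pt "0 0 -0.01 0" --pt "0 0 -0.03 0" --pt "0 0 -0.06 0" --pt "0 0 -0.09 0" --pt "0 0 -0.11 0" --pt "0 0 -0.12 0" --pt "0 0 -0.12 0" --pt "0 0 -0.12 0"

```text
clock: 43.9
eef_pos: [418.2, -417.4, 253.3]
eef_rot: [-3.141, -0.001, 1.591]
wrist_force: [0.1, 0.2, -3.6]
finger_gap: 11.4
finger_force: 40.0
```

```bash
python3 -c "
from h import *
# hook0 (609.1,-390.8); bail centre 30 from grip
g=30.5; c=np.array([609.1-4.5,-390.8]) ; T=c-g*np.array([.0595,.998]); print(T)
e=T-125*np.array([.998,-.0595])
plan((e[0],e[1],256,1.511),(T[0],T[1],256,1.511))"
```

```text
[ 602.78525 -421.239  ]
now [ 418.2 -417.4  253.3] yaw 1.5908 j [-0.85  0.35  1.28 -0.    1.51 -0.87] gap 11.4 F 40.0 [ 0.1  0.2 -3.6] t 43.9
(np.float64(478.03525), np.float64(-413.80150000000003), 256, 1.511) -> [np.float64(0.002), np.float64(0.06), np.float64(-0.003), np.float64(0.08)]
(np.float64(602.78525), np.float64(-421.23900000000003), 256, 1.511) -> [np.float64(-0.008), np.float64(0.185), np.float64(-0.003), np.float64(0.08)]
```

Call:
move_arm --pt "0 0.01 0 0.01" --pt "0.001 0.025 -0.001 0.03" --pt "0.001 0.04 -0.002 0.06" --pt "0.002 0.053 -0.003 0.08" --pt "0.002 0.06 -0.003 0.08" --pt "0.002 0.06 -0.003 0.08" --pt "0.002 0.06 -0.003 0.08"

```text
clock: 44.6
eef_pos: [478.2, -414.4, 256.9]
eef_rot: [-3.141, -0.0, 1.511]
wrist_force: [-0.1, 0.5, -3.7]
finger_gap: 11.8
finger_force: 40.0
```

```bash
python3 -c "
from h import *
plan((602.8,-421.2,256,1.511))
for n in('scene','top'):
    c=cam(n);W=pts(c).reshape(-1,3);f=c['frame'].reshape(-1,3).astype(int)
    q=W[(f[:,2]-f[:,0]>60)&(W[:,0]>450)&(W[:,0]<510)&(W[:,1]>-470)&(W[:,1]<-300)&(W[:,2]>270)&(W[:,2]<320)]
    print(n,len(q),[np.round(v,1) for v in cv2.minAreaRect(q[:,:2].astype(np.float32))] if len(q)>4 else 0,q[:,2].mean() if len(q) else 0)
"
```

```text
now [ 478.2 -414.4  256.9] yaw 1.5112 j [-0.77  0.45  1.13 -0.    1.56 -0.71] gap 11.8 F 40.0 [-0.1  0.5 -3.7] t 44.6
(602.8, -421.2, 256, 1.511) -> [np.float64(0.001), np.float64(0.125), np.float64(0.001), np.float64(0.0)]
scene 87 [array([ 481.4, -351.6]), array([63., 14.]), np.float64(85.1)] 300.84053128175015
top 119 [array([ 480.8, -354.3]), array([67. , 11.9]), np.float64(86.8)] 302.7896759031235
```

Call:
move_arm --pt "0 0.01 0 0" --pt "0 0.025 0 0" --pt "0 0.04 0 0" --pt "0 0.06 0 0" --pt "0 0.08 0 0" --pt "0 0.1 0 0" --pt "0.001 0.115 0 0" --pt "0.001 0.123 0 0" --pt "0.001 0.125 0 0" --pt "0.001 0.125 0 0" --pt "0.001 0.125 0 0"

```text
clock: 45.8
eef_pos: [602.9, -421.1, 257.6]
eef_rot: [3.142, 0.0, 1.51]
wrist_force: [-0.3, -0.5, -3.4]
finger_gap: 11.4
finger_force: 40.0
```

Call:
move_arm --pt "0 0 0.005 0" --pt "0 0 0.012 0" --pt "0 0 0.018 0" --pt "0 0 0.023 0" --pt "0 0 0.027 0" --pt "0 0 0.031 0" --pt "0 0 0.033 0" --pt "0 0 0.034 0" --pt "0 0 0.034 0"

```text
clock: 46.7
eef_pos: [603.2, -420.9, 223.5]
eef_rot: [3.142, 0.0, 1.511]
wrist_force: [0.7, 1.2, -3.2]
finger_gap: 11.4
finger_force: 40.0
```

Call:
move_arm --pt "0 0 0.001 0" --pt "0 0 0.002 0" --pt "0 0 0.002 0" --pt "0 0 0.002 0"

```text
clock: 47.1
eef_pos: [603.2, -420.9, 221.5]
eef_rot: [3.142, -0.0, 1.511]
wrist_force: [0.4, 0.3, -3.5]
finger_gap: 11.9
finger_force: 40.0
```

Call:
move_arm --pt "0 0 0.001 0" --pt "0 0 0.002 0" --pt "0 0 0.002 0" --pt "0 0 0.002 0"

```text
clock: 47.5
eef_pos: [603.2, -421.0, 219.5]
eef_rot: [3.142, 0.0, 1.511]
wrist_force: [0.3, -0.5, -2.6]
finger_gap: 11.7
finger_force: 40.0
```

Call:
move_arm --pt "0 0 0.001 0" --pt "0 0 0.001 0" --pt "0 0 0.001 0"

```text
clock: 47.8
eef_pos: [603.3, -421.0, 219.0]
eef_rot: [3.141, 0.0, 1.511]
wrist_force: [-0.9, 0.0, 2.5]
finger_gap: 11.7
finger_force: 40.0
```

Contact (+2.5 N). Releasing and retreating.

Call:
move_arm --pt "0 0 0 0" --pt "0 0 0 0" --squeeze 5

```text
clock: 48.0
eef_pos: [603.2, -421.0, 218.6]
eef_rot: [3.141, 0.0, 1.511]
wrist_force: [0.1, 0.3, 1.6]
finger_gap: 11.8
finger_force: 5.0
```

Call:
move_arm --pt "0 0 0 0" --pt "0 0 0 0" --pt "0 0 0 0" --pt "0 0 0 0" --pt "0 0 -0.005 0" --pt "0 0 -0.02 0" --pt "0 0 -0.05 0" --pt "0 0 -0.09 0" --pt "0 0 -0.12 0" --pt "0 -0.05 -0.12 0" --pt "0 -0.1 -0.12 0" --pt "0 -0.15 -0.12 0" --jaw 0.035

```text
clock: 49.2
eef_pos: [476.7, -413.3, 337.9]
eef_rot: [-3.141, -0.0, 1.512]
wrist_force: [0.2, -2.5, -0.5]
finger_gap: 35.2
finger_force: 0.0
```

Call:
move_arm --pt "0 -0.05 0 0" --pt "0 -0.1 0 0" --pt "0 -0.1 0 0" --pt "0 -0.1 0 0" --pt "0 -0.1 0 0" --pt "0 -0.1 0 0" --pt "0 -0.1 0 0" --pt "0 -0.1 0 0"

```text
clock: 50.0
eef_pos: [378.4, -407.7, 338.3]
eef_rot: [-3.141, -0.001, 1.511]
wrist_force: [0.2, -0.2, 0.9]
finger_gap: 35.3
finger_force: 0.0
```

```bash
python3 g.py
python3 - <<'E'
from h import *
plan()
F=[]
R0=np.array([[.998,-.0595],[.0595,.998]])
for n in('scene','top'):
    c=cam(n);F.append(c['frame']);W=pts(c).reshape(-1,3);f=c['frame'].reshape(-1,3).astype(int)
    for y,h in((-231,(618.6,-231.1)),(-391,(609.1,-390.8))):
        q=W[(f[:,2]-f[:,0]>95)&(W[:,0]>575)&(W[:,0]<640)&(np.abs(W[:,1]-y)<75)&(W[:,2]>245)&(W[:,2]<285)]
        print(n,y,len(q),'in hook frame',(R0@(np.median(q[:,:2],0)-h)).round(1),'z',q[:,2].mean().round(1),'slope',np.polyfit(q[:,1],q[:,2],1)[0].round(3))
    # lid: plane fit
    q=W[(W[:,0]>625)&(W[:,0]<665)&(W[:,1]>170)&(W[:,1]<440)&(W[:,2]>130)&(W[:,2]<265)]
    print('lid dx/dz',np.polyfit(q[:,2],q[:,0],1).round(3),len(q))
cv2.imwrite('pics/end.png',np.hstack([cv2.resize(F[0][60:380,130:450],(400,400)),cv2.resize(F[1][80:330,100:500],(400,250)) if 0 else cv2.resize(F[1][60:380,100:500],(400,400))]))
E
```

```text
globe top [524.3 387.   87.9] 273 (array([523.6883041 , 390.91099191]), array([523.76101004, 389.72736592]), np.float64(97.24538673289007), 179)
globe top [520.1 301.5  87.7] 270 (array([519.30196718, 305.60471028]), array([520.39691818, 303.47438379]), np.float64(97.92191160702201), 160)
globe top [517.6 213.2  88.1] 283 (array([516.30152262, 216.76633375]), array([516.52653783, 214.29490205]), np.float64(97.85568646385046), 107)
now [ 378.2 -407.7  338.5] yaw 1.5112 j [-0.89  0.25  1.22  0.    1.67 -0.83] gap 34.8 F 0.0 [ 0.2 -0.3 -0.7] t 50.1
scene -231 183 in hook frame [-4.9 -4. ] z 264.4 slope -0.004
scene -391 213 in hook frame [-4.8 -1.2] z 263.9 slope -0.001
lid dx/dz [1.65000e-01 6.20249e+02] 305
top -231 235 in hook frame [-6.9 -0.1] z 265.0 slope -0.009
top -391 234 in hook frame [-5.9 -1.3] z 265.2 slope 0.009
lid dx/dz [1.82000e-01 6.06291e+02] 1645
```

View pics/end.png

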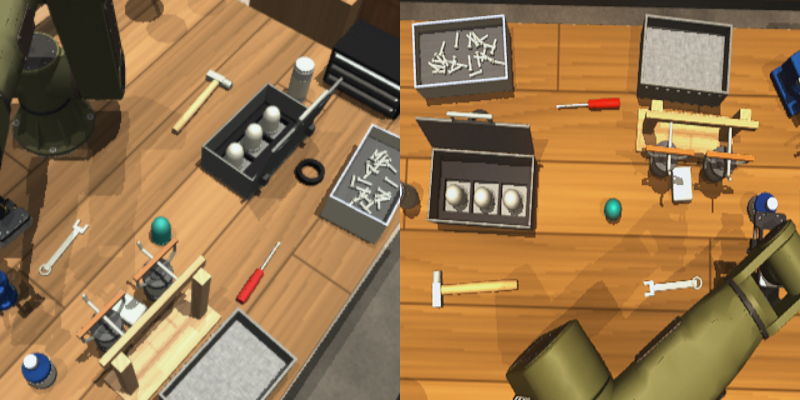

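The final pictures show the lid open at about 10° past upright, all three globes upright in their nests, and both lanterns level on their own hooks. The other objects look undisturbed, and the arm is clear of everything. Handing in.

```bash
python3 -c "
from cell import manip
print(manip.sign_off())"
```

```text
the job is handed in; nothing more can be done
None
```

The job is handed in with the lid open on its stop, all three globes upright in their own nests and both lanterns hanging on their own hooks by my final camera check; the sign-off returned no verdict.

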